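# Drive the brass inserts of the picture holders at the mantel's insert setter

### The job

First clear the setter: stand the toppled copper vase upright in the middle of the round wooden base. Then, for every walnut picture holder there is, slide it along the bed until its brass insert is centred under the punch, strike the punch's red head fully down with the palm mallet (only the mallet may press the punch) so the insert is driven to full depth, and lay the holder flat on the blue felt mat, side by side with the others. Finish with the mallet standing on the middle of its cork pad, and leave the pebbles, timer and candle where they are.

Things in the scene. Friction and masses are not known exactly. Their poses are not given: they have to be found in the camera images.
- setter: Green insert setter, fixed. Origin: on the mantel under the punch axis, z up. Flat bed 10 mm high, x = -130 to +40, y = -45 to +45 mm, a white line on it leading to the punch axis. Column at y = +50 to +80, x within 18, 92 high; its arm (28 wide in x, height 62 to 92) reaches over the punch axis to y = -16. Bars slide in along +x from the robot's side
- punch (a joint): Downward travel (m) of the sprung steel punch in the setter: 0 at rest, stop at 0.0165. It springs back; about 3 N starts it, 5.5 N holds it at the stop, and an insert beneath adds about 5 N
- punch_top (a point): Centre of the top face of the punch's round red head (32 mm across, 10 mm thick), 118 mm above the mantel at rest; moves with the punch
- punch_tip (a point): Lower end of the punch (7 mm across), 44 mm above the mantel at rest, so 8 mm above a bar lying on the bed
- mallet: Palm mallet, loose, 350 g: black rubber head 50 mm across and 45 mm high below, a pale wooden round handle 28 mm across from 45 to 104 mm height above it. Origin: centre of the underside (the striking face), z up along the handle
- pad_top (a point): Centre of the top of the fixed round cork pad (100 mm across, 6 mm high) on which the mallet starts
- mat_top (a point): Centre of the top of the fixed blue felt mat, 190 (x) x 250 (y) x 4 mm high, on the right
- base_top (a point): Centre of the top of the fixed round wooden base (140 mm across, 18 mm high), on the left of the setter
- vase: Square copper-coloured vase, loose, 300 g, 140 high: body 54 x 54 mm over the lowest 110 mm, above it a 34 mm neck and a 44 mm rim. Origin: centre of its underside, z towards its mouth. It starts lying on one face in front of the setter, mouth to the left
- holder_a: Dark walnut picture-holder bar, loose, 140 (x) x 36 (y) x 26 mm, 110 g. Origin: centre of its underside, z up. A 17 mm bore opens in its top at x = +46 mm with a 13 mm brass insert in it, at first flush; two white lines flank the bore, a black line marks the -x end. Two or three of the three bars are present; starts on the left, +x end pointing roughly away from the robot
- spot_a (a point): The marked spot of holder_a: centre of the bore's mouth, level with the bar's top
- insert_a (a joint): How far (m) the brass insert of holder_a has been driven below the top: 0 flush at the start, about 0.0085 when the punch has gone to its stop. It stays where it is left (5 N of friction)
- holder_b: Dark walnut picture-holder bar, loose, 140 (x) x 36 (y) x 26 mm, 110 g. Origin: centre of its underside, z up. A 17 mm bore opens in its top at x = +46 mm with a 13 mm brass insert in it, at first flush; two white lines flank the bore, a black line marks the -x end. Two or three of the three bars are present; starts on the left, +x end pointing roughly away from the robot
- spot_b (a point): The marked spot of holder_b: centre of the bore's mouth, level with the bar's top
- insert_b (a joint): How far (m) the brass insert of holder_b has been driven below the top: 0 flush at the start, about 0.0085 when the punch has gone to its stop. It stays where it is left (5 N of friction)
- holder_c: Dark walnut picture-holder bar, loose, 140 (x) x 36 (y) x 26 mm, 110 g. Origin: centre of its underside, z up. A 17 mm bore opens in its top at x = +46 mm with a 13 mm brass insert in it, at first flush; two white lines flank the bore, a black line marks the -x end. Two or three of the three bars are present; starts on the left, +x end pointing roughly away from the robot
- spot_c (a point): The marked spot of holder_c: centre of the bore's mouth, level with the bar's top
- insert_c (a joint): How far (m) the brass insert of holder_c has been driven below the top: 0 flush at the start, about 0.0085 when the punch has gone to its stop. It stays where it is left (5 N of friction)
- pebble_1: Black ceramic pebble, loose, 62 mm across, 27 high. Origin: centre of its underside. A bystander
- pebble_2: Black ceramic pebble, loose, 62 mm across, 27 high. Origin: centre of its underside. A bystander
- timer: White silicone egg timer, loose, 56 mm across, 70 high. Origin: centre of its underside. A bystander
- candle: Amber glass candle jar with wooden lid, loose, 74 mm across, 92 high. Origin: centre of its underside. A bystander

How it is judged:
On the way, in this order (a step that is already met when the one before it is completed fails the run):
1. the vase stands upright and released on the wooden base (horizontal distance between vase and base_top below 0.025 m and angle between vase's own z axis and vertical below 0.1 rad and z of vase in the frame of base_top between -0.006 and 0.006 m and contact force between vase and the fingers below 0.1 N), for 0.2 s.
2. a holder's insert is under the punch and the punch is struck down with the mallet (value of joint punch above 0.012 m and contact force between mallet and setter above 1 N and horizontal distance between any of spot_a, spot_b, spot_c and punch_tip below 0.007 m), for 0.02 s.
3. the inserts of all holders present are driven to full depth (value of joint each of insert_a, insert_b, insert_c above 0.0065 m), for 0.1 s.
At the end, for the whole second after the job is handed in: Each holder present: insert at least 6.5 mm deep, bar flat on the mat, its centre 15 mm or more inside the edges, not stacked. Vase upright on the base within 25 mm of its centre; mallet upright on the pad within 35 mm of its centre; punch back up; all released and at rest (all of step 1 and all of step 3 and linear speed of each of vase, holder_a, holder_b, holder_c below 0.02 m/s and horizontal distance between mallet and pad_top below 0.035 m and angle between each of mallet, holder_a, holder_b, holder_c's own z axis and vertical below 0.1 rad and z of mallet in the frame of pad_top between -0.006 and 0.006 m and value of joint punch below 0.003 m and x of holder_a in the frame of mat_top between -0.07 and 0.07 m and y of holder_a in the frame of mat_top between -0.11 and 0.11 m and z of holder_a in the frame of mat_top between -0.006 and 0.006 m and x of holder_b in the frame of mat_top between -0.07 and 0.07 m and y of holder_b in the frame of mat_top between -0.11 and 0.11 m and z of holder_b in the frame of mat_top between -0.006 and 0.006 m and x of holder_c in the frame of mat_top between -0.07 and 0.07 m and y of holder_c in the frame of mat_top between -0.11 and 0.11 m and z of holder_c in the frame of mat_top between -0.006 and 0.006 m); the robot touches nothing.
It fails at once if the punch is pressed by the fingers or the arm instead of the mallet (value of joint punch above 0.004 m and contact force between any of the fingers, the arm and setter above 3 N).
It fails at once if a bystander (pebble, timer, candle) is moved more than 40 mm (distance of any of pebble_1, pebble_2, timer, candle from where it was at the start of the episode above 0.04 m).
Of holder_a, holder_b, holder_c only 2 to 3 are there at a start; the rules pass over those that are not, and their reading is None.
At some moment in a run one of holder_a, holder_b, holder_c may be knocked a few centimetres aside while the robot is not near it.
Once in a run the grip may slacken for a moment while it holds something.
It also fails if it takes over 210 s, if anything falls off the work surface, if the arm or the gripper's body presses on something with over 40 N, if the wrist force passes 120 N, or if a joint passes its speed limit or range.

### The arm

A 6-joint arm with a two-finger parallel gripper is mounted at the origin on the work surface. World frame = base frame: x ahead of the robot, y to its left, z up, the work surface at z = 0. Lengths are in m, angles in rad, forces in N, time in s.
With the tool pointing down it reaches from about 0.35 to 0.975 m from the base axis. Payload 4.9 kg.
Tool frame: the origin (TCP) lies on the centre line of the jaws, within the pads' length; the fingertips stand robot.tip_extent ahead of it and the grasp point (between the pads) lies 5 mm behind it (robot.tip_extent is the distance from the TCP to the fingertips, in m); z points along the fingers, y is the line along which they close (so a half turn about z gives the same grasp; the last joint's range is limited). The gripper opens to 85 mm and grips with 20 to 120 N. Pads are 22 mm wide; open, the fingers measure 114 mm over their backs; the gripper's body (76 mm by 85 mm) begins 54 mm behind the grasp point. The pads swing forward as they close: fully open they stand 13 mm farther back than shut.
Start: joints at [-1.436, 0.053, 1.613, -0, 1.476, -0.119], TCP at [0.157, -0.605, 0.245] pointing down, gripper open.
Joint ranges: [-3.01, 3.01], [-1.01, 2.22], [0.06, 2.58], [-1.02, 4.17], [0.09, 2.62], [-3.14, 3.14]. Speed limits (rad/s): [2.57, 2.57, 3.14, 3.14, 3.14, 3.14].

### API

Orientations are given as a rotation vector (axis times angle).
In Python, from workcell import robot, viewer gives the robot as it stands.
- The arm moves only by the tool jog_arm, never from a script. Its argument "rows" is a list of rows, each a list of 2 entries, a list of its own where there are three numbers: the shift along the tool's x, y, z scaled (see below), then the turn, a rotation vector about the tool's x, y, z scaled (see below). A call has 1 to 12 rows; each row is the pose to reach, as a shift and turn from the pose commanded when the call began, along the tool's axes at that moment; what a row does not reach only later rows make up. The controller multiplies each number of a shift by 800 mm and each number of a turn by 90 degrees. A row lasts 1/8 s, in which the tool goes at most 62.5 mm and 10.7 degrees, less where a joint would pass 70% of its speed; a pose out of reach is approached as far as the arm can. A call with a number of a shift or a turn outside -1 to 1 is refused whole. A call with a gripper value outside its range is refused whole. "claw" is the opening, from 0 (shut) to 1 (fully open), set as the call begins (left out, the last holds). The fingers move at their own pace and stop on an object; the grip force is fixed at half the most. Time passes only in rows, so rows that repeat a pose let the fingers close. It gives the time, the measured TCP pose, the force, the opening and the grip force at its end, in the units of the state.
- robot.get_obs(): the state, without advancing time (a new reading comes with each control period).
- viewer.grab_frame(name): name is "side" or "top"; returns a dict with "color" (420x560x3 uint8, red, green, blue), "mtx" (3x3 intrinsics, pixels), "view" (4x4, takes a point from world to camera coordinates). Camera axes: x right, y down, z forward; pixel columns grow to the right and rows downward; lengths in m; the calibration is good to about 2 mm. A picture is of the moment at which its call begins. There is no depth.
- robot.job_done(): hands the job in; it is judged then, once.
The state is a dict: "time_s": time; "joint_pos": joint angles; "qvel": joint speeds; "effort": joint torques, N m; "eef_pos": TCP position; "tool_rot": TCP orientation; "ft_force": force on the tool from outside, world axes, zero at the start; "ft_torque": the same for the moment, N m; "gripper_width": opening from 0.0 (shut) to 1.0 (fully open); "grip_force": force on a finger pad.
Only numpy, scipy, OpenCV 4.12 (cv2) and the standard library are available. Lean on these libraries where they do the work, as an engineer would, in place of code of your own. Each camera call takes 0.05 s, during which the arm holds its last target. There are 200 camera calls.

## Working session

There is one attempt and no reset: what is moved stays moved. The work goes in short steps, Python scripts to look and compute and a tool call to move; the robot and the scene stay as the last step left them, time stands still between calls to the robot, and variables do not carry over. Pictures are saved under pics/ and viewed, at most 14 in all, crops included, and the job is handed in when it is done.

Besides the shell and the picture viewer there is one more tool, called after "Emit:" by a JSON object that holds its "api" and its "payload", one argument or row to a line. jog_arm: Moves the arm, as the interface text tells. Its arguments: {"type":"object","properties":{"rows":{"type":"array"},"claw":{"type":"number"}},"required":["rows"]}

```bash
ls; mkdir -p pics; python3 - <<'E'
from workcell import robot, viewer
import cv2, numpy as np
o=robot.get_obs(); print({k:np.round(v,3).tolist() for k,v in o.items()}, robot.tip_extent)
for n in("side","top"):
    f=viewer.grab_frame(n); cv2.imwrite(f"pics/{n}0.png",f["color"][:,:,::-1]); print(n,np.round(f["mtx"],1).tolist(),np.round(f["view"],4).tolist())
E
```

```text
pics
{'time_s': 0.0, 'joint_pos': [-1.436, 0.053, 1.614, 0.0, 1.476, -0.119], 'qvel': [0.0, 0.001, 0.001, 0.001, -0.002, -0.001], 'effort': [-0.001, -39.368, -37.018, -0.0, 0.007, 0.0], 'eef_pos': [0.157, -0.604, 0.244], 'tool_rot': [-3.114, -0.397, -0.0], 'ft_force': [-0.762, 0.369, 0.086], 'ft_torque': [-0.019, -0.049, 0.012], 'grip_force': 0.0, 'gripper_width': 0.999} 0.014
side [[425.1, 0.0, 279.9], [0.0, 425.1, 209.2], [0.0, 0.0, 1.0]] [[0.9947, -0.1029, 0.0007, -0.5984], [-0.0682, -0.6647, -0.744, 0.1073], [0.077, 0.74, -0.6682, 1.252], [0.0, 0.0, 0.0, 1.0]]
top [[395.9, 0.0, 273.9], [0.0, 395.9, 211.2], [0.0, 0.0, 1.0]] [[-0.0181, -0.9996, -0.0222, 0.0193], [-0.9994, 0.0187, -0.0286, 0.5935], [0.029, 0.0216, -0.9993, 1.1974], [0.0, 0.0, 0.0, 1.0]]
```

View pics/top0.png

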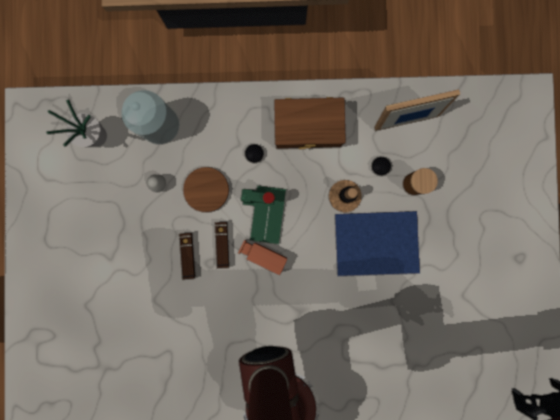

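View pics/side0.png

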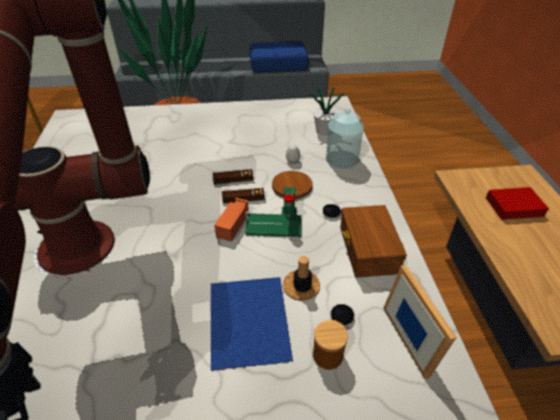

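Top view: bars at about (187,255) and (222,245), the vase at (265,256), the base at (206,189), punch head at (269,198), mallet at (347,193), mat at (377,243), pebbles at (254,153)/(381,166), timer at (156,183) and candle at (424,181). I can see only two bars, so next I'll zoom in and measure.

```bash
cat > h.py <<'E'
import numpy as np, cv2
from workcell import robot, viewer
def grab(n):
    return viewer.grab_frame(n)
def ray(f,uv):
    d=np.linalg.inv(f["mtx"])@np.array([uv[0],uv[1],1.]); R,t=f["view"][:3,:3],f["view"][:3,3]
    d=R.T@d; return -R.T@t, d/np.linalg.norm(d)
def onz(f,uv,z):
    c,d=ray(f,uv); return c+d*(z-c[2])/d[2]
def tri(fa,ua,fb,ub):
    (c1,d1),(c2,d2)=ray(fa,ua),ray(fb,ub)
    s=np.linalg.lstsq(np.c_[d1,-d2],c2-c1,rcond=None)[0]
    p,q=c1+s[0]*d1,c2+s[1]*d2; return (p+q)/2,np.linalg.norm(p-q)
def proj(f,p):
    q=f["mtx"]@(f["view"][:3,:3]@np.asarray(p,float)+f["view"][:3,3]); return q[:2]/q[2]
def blobs(f,lo,hi,roi,amin=15):
    """HSV mask inside roi (u0,v0,u1,v1); contours as (area, centroid, minAreaRect, contour)"""
    m=cv2.inRange(cv2.cvtColor(f["color"],cv2.COLOR_RGB2HSV),np.array(lo),np.array(hi))
    k=np.zeros_like(m); k[roi[1]:roi[3],roi[0]:roi[2]]=1; m*=k
    out=[]
    for c in cv2.findContours(m,cv2.RETR_EXTERNAL,cv2.CHAIN_APPROX_NONE)[0]:
        M=cv2.moments(c)
        if M["m00"]>=amin: out.append((M["m00"],np.array([M["m10"],M["m01"]])/M["m00"],cv2.minAreaRect(c),c))
    return sorted(out,key=lambda b:-b[0])
def crop(f,roi,s,name):
    c=f["color"][roi[1]:roi[3],roi[0]:roi[2],::-1]; cv2.imwrite(f"pics/{name}.png",cv2.resize(c,None,fx=s,fy=s,interpolation=cv2.INTER_CUBIC))
E
python3 - <<'E'
from h import *
t=grab("top"); s=grab("side")
crop(t,(145,140,445,290),2.6,"topc"); crop(s,(200,140,360,300),3.7,"sidec")
for n,f,P in(("top",t,[(187,255),(222,230),(265,258),(206,189),(269,198),(266,225),(377,243),(353,190),(347,203)]),("side",s,[(235,195),(238,222),(291,188),(288,198),(265,225),(250,320),(303,267),(303,285)])):
    h=cv2.cvtColor(f["color"],cv2.COLOR_RGB2HSV); print(n,[h[v,u].tolist() for u,v in P])
E
```

```text
top [[10, 150, 46], [18, 148, 93], [8, 144, 133], [12, 151, 93], [1, 199, 105], [66, 40, 95], [110, 136, 79], [15, 113, 135], [14, 119, 77]]
side [[14, 170, 66], [9, 183, 67], [62, 94, 92], [0, 255, 165], [70, 159, 98], [110, 170, 123], [14, 155, 110], [34, 204, 10]]
```

View pics/topc.png

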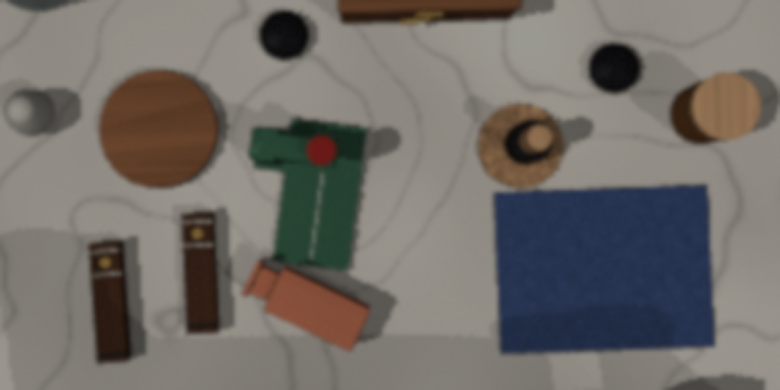

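View pics/sidec.png

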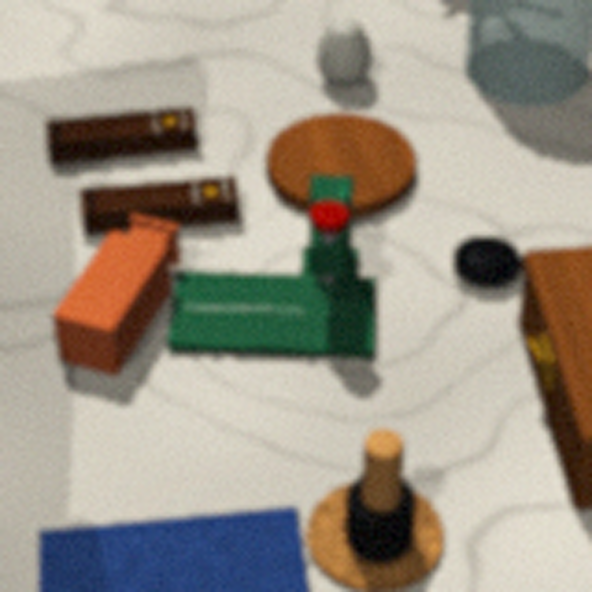

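The crops confirm two walnut bars with their brass +x ends pointing away from the robot, a copper vase with its mouth up and left, and a mallet on the pad. Measuring now.

```bash
python3 - <<'E'
from h import *
t=grab("top"); s=grab("side")
def show(name,bs,f,z,n=2):
    for a,c,r,_ in bs[:n]:
        bp=[onz(f,p,z)[:2].round(4).tolist() for p in cv2.boxPoints(r)]
        print(name,int(a),c.round(1),"xy",onz(f,c,z)[:2].round(4),"box",bp)
show("bar top",blobs(t,(0,80,0),(25,255,75),(170,215,238,290)),t,.026)
show("bar side",blobs(s,(0,80,0),(25,255,85),(205,160,272,208)),s,.02)
bt=blobs(t,(14,130,85),(32,255,255),(170,215,238,290),4); bs=blobs(s,(14,170,80),(32,255,255),(205,160,272,208),4)
show("brass top",bt,t,.026,4); show("brass side",bs,s,.026,4)
vt=blobs(t,(2,110,90),(12,255,255),(235,235,295,280)); show("vase top",vt,t,.054,1)
vs=blobs(s,(4,170,80),(14,255,255),(205,195,252,245)); show("vase side",vs,s,.03,1)
b1=blobs(t,(6,110,60),(18,255,255),(178,160,238,216)); show("base top",b1,t,.018,1)
b2=blobs(s,(6,110,60),(18,255,255),(266,168,318,206)); show("base side",b2,s,.018,1)
r1=blobs(t,(0,150,70),(5,255,255),(255,185,285,212),4); r2=blobs(s,(0,180,70),(5,255,255),(275,190,300,210),4)
show("red t",r1,t,.118,1); show("red s",r2,s,.118,1)
print("punch tri",tri(t,r1[0][1],s,r2[0][1]))
m1=blobs(t,(100,70,30),(120,255,255),(325,200,430,285)); show("mat",m1,t,.004,1)
m2=blobs(s,(100,90,30),(120,255,255),(200,270,300,375)); show("mat s",m2,s,.004,1)
g=blobs(t,(50,60,20),(90,255,255),(235,175,295,250)); show("green",g,t,.01,1)
w=blobs(t,(8,80,110),(25,255,255),(325,175,370,215),4); show("handle t",w,t,.104,3)
p=blobs(t,(5,50,40),(25,255,255),(325,175,370,215),4); show("pad t",p,t,.006,1)
w=blobs(s,(8,80,125),(25,255,255),(280,250,325,300),4); show("handle s",w,s,.104,3)
k=blobs(s,(0,0,0),(180,255,28),(280,255,325,300),4); show("head s",k,s,.03,1)
for i in bt:
  for j in bs:
    P,e=tri(t,i[1],s,j[1]); 
    if e<.008: print("brass tri",P.round(4),e.round(4))
# white line on bed
h=cv2.cvtColor(t["color"],cv2.COLOR_RGB2HSV)
wl=blobs(t,(0,0,110),(180,70,255),(262,205,275,240),4); show("line",wl,t,.01,2)
np.savez("v.npz",mt=t["mtx"],vt=t["view"],ms=s["mtx"],vs=s["view"])
E
```

```text
bar top 333 [187.4 261.9] xy [0.4458 0.2707] box [[0.4927, 0.2917], [0.4948, 0.2563], [0.3989, 0.2501], [0.3968, 0.2854]]
bar top 309 [222.  250.7] xy [0.4777 0.1659] box [[0.5248, 0.1838], [0.5256, 0.1503], [0.4317, 0.1477], [0.4308, 0.1812]]
bar side 312 [230.6 176.8] xy [0.4577 0.2602] box [[0.3955, 0.2908], [0.531, 0.2958], [0.5307, 0.2345], [0.3993, 0.2302]]
bar side 301 [240.6 195.5] xy [0.4885 0.1567] box [[0.4295, 0.1851], [0.5632, 0.1846], [0.5613, 0.1274], [0.4316, 0.1283]]
brass top 7 [220.5 229.5] xy [0.5412 0.1695] box [[0.5413, 0.1755], [0.5472, 0.1694], [0.5411, 0.1635], [0.5352, 0.1696]]
brass top 6 [185.  240.5] xy [0.51   0.2772] box [[0.5146, 0.2802], [0.5145, 0.2741], [0.5055, 0.2742], [0.5056, 0.2803]]
brass side 9 [256.5 191.5] xy [0.5414 0.1645] box [[0.537, 0.1728], [0.5468, 0.1718], [0.5458, 0.1563], [0.536, 0.1573]]
brass side 8 [245.4 172.4] xy [0.5097 0.2721] box [[0.5051, 0.2809], [0.5155, 0.2799], [0.5147, 0.2626], [0.5044, 0.2637]]
vase top 692 [263.7 257.1] xy [0.4587 0.0394] box [[0.4697, 0.1159], [0.5149, 0.0922], [0.4522, -0.0284], [0.4072, -0.0048]
[... 1472 characters left out ...]
[344.8 195.6] xy [ 0.6373 -0.2084] box [[0.686, -0.1585], [0.6839, -0.2586], [0.5865, -0.2563], [0.5883, -0.1563]]
handle s 210 [289.6 286. ] xy [ 0.5947 -0.291 ] box [[0.578, -0.2494], [0.6111, -0.246], [0.6108, -0.3299], [0.5796, -0.3326]]
handle s 86 [315.6 283.6] xy [ 0.6576 -0.2904] box [[0.6446, -0.3168], [0.6542, -0.2573], [0.6713, -0.2591], [0.661, -0.3185]]
handle s 55 [303.4 259.7] xy [ 0.6393 -0.2124] box [[0.63, -0.199], [0.6529, -0.2013], [0.6488, -0.2277], [0.6264, -0.2254]]
head s 179 [302.5 283.3] xy [ 0.6374 -0.2288] box [[0.6224, -0.1926], [0.6623, -0.1968], [0.6531, -0.2555], [0.6147, -0.2515]]
brass tri [0.5414 0.1702 0.0213] 0.0004
brass tri [0.5098 0.2783 0.0213] 0.0002
```

```bash
python3 - <<'E'
from h import *
from scipy.spatial.transform import Rotation as R
t=grab("top")
g=cv2.cvtColor(t["color"],cv2.COLOR_RGB2GRAY).astype(float); P=[]
for v in range(208,239):
    row=g[v,259:274]; w=np.clip(row-np.median(row)-12,0,None)
    if w.sum()>15: P.append(onz(t,(259+(w*np.arange(15)).sum()/w.sum(),v),.01)[:2])
P=np.array(P); k=np.polyfit(P[:,0],P[:,1],1); r=P[:,1]-np.polyval(k,P[:,0]); P=P[abs(r)<.003]; k=np.polyfit(P[:,0],P[:,1],1)
print("line",len(P),"az",np.degrees(np.arctan(k[0])),"y at x=.63",np.polyval(k,.63),"range",P[:,0].min(),P[:,0].max(), "rms",(P[:,1]-np.polyval(k,P[:,0])).std())
def ik(j1,th,M): return R.from_matrix((R.from_euler('z',-j1,degrees=True)).as_matrix()).as_matrix()
def wrist(j1,th,Rt):
    A=R.from_euler('y',-th,degrees=True)*R.from_euler('z',-j1,degrees=True)*Rt*R.from_euler('z',-90,degrees=True)
    return A.as_euler('ZYZ',degrees=True).round()
o=robot.get_obs(); q=np.degrees(o["joint_pos"]); print("check",q.round(1),wrist(q[0],q[1]+q[2],R.from_rotvec(o["tool_rot"])))
for tilt in(0,30,60,90):
  for a in(62,45,30,15):
    m=np.array([np.cos(np.radians(a)),np.sin(np.radians(a)),0]);Z=np.array([0,0,1.])
    c,s=np.cos(np.radians(tilt)),np.sin(np.radians(tilt)); x=c*m+s*Z; z=-c*Z+s*m
    Rt=R.from_matrix(np.c_[x,np.cross(z,x),z])
    print(tilt,a,[wrist(8,th,Rt).tolist() for th in(100,120,140)])
E
```

```text
line 28 az -8.868361926583095 y at x=.63 0.020668295701480835 range 0.5128306883488875 0.6038030939848721 rms 0.000415913403725058
check [-82.3   3.   92.4   0.   84.6  -6.8] [ 0. 85. -7.]
0 62 [[0.0, 80.0, 36.0], [0.0, 60.0, 36.0], [-0.0, 40.0, 36.0]]
0 45 [[0.0, 80.0, 53.0], [0.0, 60.0, 53.0], [0.0, 40.0, 53.0]]
0 30 [[0.0, 80.0, 68.0], [0.0, 60.0, 68.0], [-0.0, 40.0, 68.0]]
0 15 [[0.0, 80.0, 83.0], [0.0, 60.0, 83.0], [0.0, 40.0, 83.0]]
30 62 [[27.0, 64.0, 27.0], [34.0, 47.0, 15.0], [51.0, 32.0, -6.0]]
30 45 [[21.0, 57.0, 45.0], [29.0, 39.0, 34.0], [50.0, 23.0, 9.0]]
30 30 [[14.0, 53.0, 62.0], [20.0, 33.0, 54.0], [43.0, 16.0, 29.0]]
30 15 [[5.0, 50.0, 81.0], [7.0, 30.0, 78.0], [19.0, 11.0, 65.0]]
60 62 [[60.0, 54.0, 10.0], [76.0, 46.0, -14.0], [96.0, 45.0, -42.0]]
60 45 [[54.0, 40.0, 22.0], [81.0, 32.0, -9.0], [112.0, 34.0, -46.0]]
60 30 [[43.0, 29.0, 40.0], [84.0, 19.0, -6.0], [132.0, 26.0, -57.0]]
60 15 [[17.0, 21.0, 70.0], [88.0, 6.0, -2.0], [163.0, 21.0, -77.0]]
90 62 [[97.0, 55.0, -12.0], [110.0, 59.0, -36.0], [119.0, 68.0, -56.0]]
90 45 [[103.0, 38.0, -16.0], [124.0, 46.0, -44.0], [135.0, 59.0, -63.0]]
90 30 [[113.0, 24.0, -25.0], [141.0, 37.0, -57.0], [152.0, 53.0, -73.0]]
90 15 [[145.0, 12.0, -55.0], [166.0, 31.0, -78.0], [171.0, 50.0, -84.0]]
```

```bash
cat >> h.py <<'E'
from scipy.spatial.transform import Rotation as Rot
def tool(az,tilt=0):
    "tool x along azimuth az when pointing down; tilt turns z from down towards az"
    return Rot.from_euler('z',az,degrees=True)*Rot.from_euler('y',-tilt,degrees=True)*Rot.from_euler('x',180,degrees=True)
def rows(*goals):
    "goals: (x,y,z,az[,tilt]) -> scaled rows from the present pose"
    o=robot.get_obs(); p=o["eef_pos"]; R0=Rot.from_rotvec(o["tool_rot"])
    print("t",round(o["time_s"],2),"tcp",np.round(p,4),"rot",np.degrees((tool(0).inv()*R0).as_rotvec()).round(1),"j",np.degrees(o["joint_pos"]).round(),"F",np.round(o["ft_force"],1),"w",round(o["gripper_width"],3),"g",round(o["grip_force"],1))
    for g in goals:
        s=R0.inv().apply(np.array(g[:3])-p)/.8; w=np.degrees((R0.inv()*tool(*g[3:])).as_rotvec())/90
        print([s.round(4).tolist(),w.round(4).tolist()])
E
python3 - <<'E'
from h import *
print(tool(62.5).as_matrix().round(2).tolist(),tool(62.5,90).as_matrix().round(2).tolist())
rows((.468,.057,.25,62.5),(.468,.057,.12,62.5),(.468,.057,.022,62.5))
E
```

```text
[[0.46, 0.89, 0.0], [0.89, -0.46, -0.0], [0.0, 0.0, -1.0]] [[0.0, 0.89, 0.46], [0.0, -0.46, 0.89], [1.0, 0.0, -0.0]]
t 0.35 tcp [ 0.1569 -0.6048  0.245 ] rot [  0.    0.  -14.5] j [-82.   3.  92.   0.  85.  -7.] F [-0.  -0.2  0.6] w 1.001 g 0.0
[[0.5841, -0.7032, -0.0059], [-0.0002, -0.0001, -0.5329]]
[[0.5841, -0.7031, 0.1566], [-0.0002, -0.0001, -0.5329]]
[[0.5841, -0.7031, 0.2791], [-0.0002, -0.0001, -0.5329]]
```

Emit:
{"api": "jog_arm", "payload": {
  "rows": [
    [[0.15, -0.176, 0], [0, 0, -0.133]],
    [[0.292, -0.352, 0], [0, 0, -0.266]],
    [[0.438, -0.527, 0], [0, 0, -0.4]],
    [[0.584, -0.703, 0], [0, 0, -0.533]],
    [[0.584, -0.703, 0], [0, 0, -0.533]],
    [[0.584, -0.703, 0], [0, 0, -0.533]],
    [[0.584, -0.703, 0], [0, 0, -0.533]],
    [[0.584, -0.703, 0], [0, 0, -0.533]],
    [[0.584, -0.703, 0], [0, 0, -0.533]],
    [[0.584, -0.703, 0], [0, 0, -0.533]],
    [[0.584, -0.703, 0], [0, 0, -0.533]],
    [[0.584, -0.703, 0], [0, 0, -0.533]]
  ],
  "claw": 1
}}

```text
time_s: 1.85
eef_pos: [0.4685, 0.0593, 0.2455]
tool_rot: [2.683, 1.633, 0.001]
ft_force: [-0.7, -0.8, -0.1]
gripper_width: 1.003
grip_force: 0.0
```

Emit:
{"api": "jog_arm", "payload": {
  "rows": [
    [[0.584, -0.703, 0], [0, 0, -0.533]]
  ]
}}

```text
time_s: 1.98
eef_pos: [0.4447, 0.1158, 0.2452]
tool_rot: [-2.517, -1.879, 0.0]
ft_force: [0.3, 0.7, 0.3]
gripper_width: 1.002
grip_force: 0.0
```

```bash
python3 - <<'E'
from h import *
rows((.468,.057,.245,62.5),(.468,.057,.12,62.5),(.468,.057,.022,62.5))
E
```

```text
t 1.98 tcp [0.4447 0.1158 0.2452] rot [  0.   -0.  -73.5] j [  5. -21. 114.   0.  87.  22.] F [0.3 0.7 0.3] w 1.002 g 0.0
[[-0.0621, 0.0488, 0.0003], [-0.0002, 0.0001, 0.1221]]
[[-0.0621, 0.0489, 0.1565], [-0.0002, 0.0001, 0.1221]]
[[-0.0621, 0.0489, 0.279], [-0.0002, 0.0001, 0.1221]]
```

Emit:
{"api": "jog_arm", "payload": {
  "rows": [
    [[-0.062, 0.049, 0], [0, 0, 0.122]],
    [[-0.062, 0.049, 0.0], [0, 0, 0.122]],
    [[-0.062, 0.049, 0.07], [0, 0, 0.122]],
    [[-0.062, 0.049, 0.14], [0, 0, 0.122]],
    [[-0.062, 0.049, 0.2], [0, 0, 0.122]],
    [[-0.062, 0.049, 0.24], [0, 0, 0.122]],
    [[-0.062, 0.049, 0.279], [0, 0, 0.122]],
    [[-0.062, 0.049, 0.279], [0, 0, 0.122]]
  ]
}}

```text
time_s: 2.98
eef_pos: [0.4644, 0.055, 0.0196]
tool_rot: [-2.687, -1.621, 0.008]
ft_force: [-1.3, 0.2, 0.4]
gripper_width: 0.998
grip_force: 0.0
```

Emit:
{"api": "jog_arm", "payload": {
  "rows": [
    [[0, 0, 0], [0, 0, 0]],
    [[0, 0, 0], [0, 0, 0]],
    [[0, 0, 0], [0, 0, 0]],
    [[0, 0, 0], [0, 0, 0]],
    [[0, 0, 0], [0, 0, 0]],
    [[0, 0, 0], [0, 0, 0]]
  ],
  "claw": 0
}}

```text
time_s: 3.72
eef_pos: [0.4681, 0.0556, 0.0242]
tool_rot: [2.688, 1.624, 0.003]
ft_force: [-2.3, 0.6, 6.2]
gripper_width: 0.626
grip_force: 65.0
```

```bash
python3 - <<'E'
from h import *
s=grab("side"); crop(s,(180,130,350,290),3.5,"vgrip")
rows((.468,.057,.3,62.5),(.468,.057,.3,62.5,90),(.468,.057,.3,35,90))
E
```

```text
t 3.77 tcp [0.4682 0.0556 0.0242] rot [ -0.1   0.1 -62.3] j [ -2.  -4. 122.   0.  62.  25.] F [-3.   0.5  5.6] w 0.623 g 65.0
[[0.0018, -0.0003, -0.3447], [0.0012, -0.0007, -0.0026]]
[[0.0018, -0.0003, -0.3447], [0.003, 0.9993, -0.0011]]
[[0.0018, -0.0003, -0.3447], [-0.2367, 0.9784, 0.2383]]
```

View pics/vgrip.png

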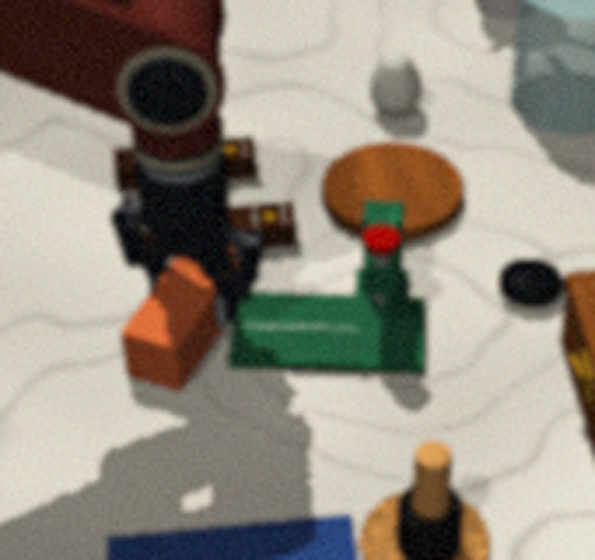

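Emit:
{"api": "jog_arm", "payload": {
  "rows": [
    [[0, 0, -0.05], [0, 0, 0]],
    [[0, 0, -0.12], [0, 0, 0]],
    [[0, 0, -0.2], [0, 0, 0]],
    [[0.02, 0.02, -0.28], [0, 0.08, 0]],
    [[0.06, 0.04, -0.345], [0, 0.18, 0]],
    [[0.096, 0.066, -0.345], [0, 0.28, 0]],
    [[0.096, 0.066, -0.345], [0, 0.38, 0]],
    [[0.096, 0.066, -0.345], [0, 0.48, 0]],
    [[0.096, 0.066, -0.345], [0, 0.58, 0]],
    [[0.096, 0.066, -0.345], [0, 0.68, 0]],
    [[0.096, 0.066, -0.345], [0, 0.78, 0]],
    [[0.096, 0.066, -0.345], [0, 0.78, 0]]
  ]
}}

```text
time_s: 5.28
eef_pos: [0.5482, 0.0985, 0.2947]
tool_rot: [-1.866, -1.121, -1.302]
ft_force: [-0.2, -0.4, -3.0]
gripper_width: 0.623
grip_force: 64.9
```

```bash
python3 - <<'E'
from h import *
rows((.55,.1,.3,62.5,90),(.57,.11,.3,35,90),(.6686,.2169,.3,35,90),(.6686,.2169,.105,35,90))
E
```

```text
t 5.28 tcp [0.5482 0.0985 0.2947] rot [ 38.   62.5 -53.8] j [-25. -16. 122.  71.  82. -14.] F [-0.2 -0.4 -3. ] w 0.623 g 64.9
[[0.0072, 0.0011, 0.0003], [0.0028, 0.2224, -0.004]]
[[0.0151, 0.0173, 0.0216], [-0.2996, 0.2191, 0.0494]]
[[0.0754, 0.064, 0.1866], [-0.2996, 0.2191, 0.0494]]
[[-0.1536, 0.0653, 0.27], [-0.2996, 0.2191, 0.0494]]
```

Emit:
{"api": "jog_arm", "payload": {
  "rows": [
    [[0.015, 0.012, 0.02], [-0.08, 0.055, 0.012]],
    [[0.025, 0.024, 0.06], [-0.15, 0.11, 0.025]],
    [[0.04, 0.036, 0.1], [-0.225, 0.165, 0.037]],
    [[0.06, 0.05, 0.14], [-0.3, 0.219, 0.049]],
    [[0.075, 0.064, 0.187], [-0.3, 0.219, 0.049]],
    [[0.075, 0.064, 0.187], [-0.3, 0.219, 0.049]],
    [[0.075, 0.064, 0.187], [-0.3, 0.219, 0.049]],
    [[0.075, 0.064, 0.187], [-0.3, 0.219, 0.049]]
  ]
}}

```text
time_s: 6.28
eef_pos: [0.6697, 0.2172, 0.3047]
tool_rot: [-1.866, -0.594, -1.881]
ft_force: [-1.2, -0.9, -1.9]
gripper_width: 0.625
grip_force: 65.2
```

```bash
python3 - <<'E'
from h import *
s=grab("side"); t=grab("top"); im=np.hstack([cv2.resize(s["color"][80:280,200:400],(400,400)),cv2.resize(t["color"][110:310,150:350],(400,400))]); cv2.imwrite("pics/above.png",im[:,:,::-1])
rows((.6686,.2169,.15,35,90),(.6686,.2169,.110,35,90))
E
```

```text
t 6.38 tcp [0.6697 0.2169 0.3043] rot [ 27.3  87.4 -27.5] j [ -1.  -7. 124. 122.  44. -41.] F [ 0.7 -0.3 -2.6] w 0.626 g 65.2
[[-0.1929, -0.0016, -0.0023], [0.0001, -0.004, 0.0028]]
[[-0.2429, -0.0018, -0.0026], [0.0001, -0.004, 0.0028]]
```

View pics/above.png

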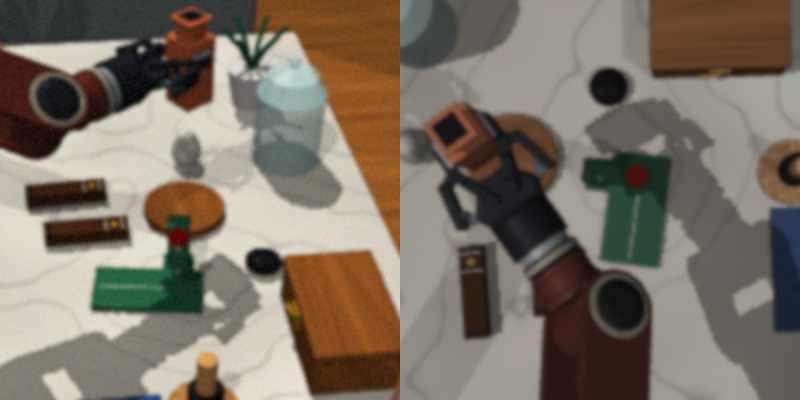

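Emit:
{"api": "jog_arm", "payload": {
  "rows": [
    [[-0.06, -0.002, -0.002], [0, -0.004, 0.003]],
    [[-0.12, -0.002, -0.002], [0, -0.004, 0.003]],
    [[-0.17, -0.002, -0.002], [0, -0.004, 0.003]],
    [[-0.21, -0.002, -0.002], [0, -0.004, 0.003]],
    [[-0.235, -0.002, -0.002], [0, -0.004, 0.003]],
    [[-0.242, -0.002, -0.002], [0, -0.004, 0.003]],
    [[-0.242, -0.002, -0.002], [0, -0.004, 0.003]],
    [[-0.242, -0.002, -0.002], [0, -0.004, 0.003]]
  ]
}}

```text
time_s: 7.38
eef_pos: [0.6696, 0.218, 0.112]
tool_rot: [-1.87, -0.591, -1.874]
ft_force: [0.5, 0.6, -2.3]
gripper_width: 0.62
grip_force: 65.8
```

Emit:
{"api": "jog_arm", "payload": {
  "rows": [
    [[-0.004, 0, 0], [0, 0, 0]],
    [[-0.007, 0, 0], [0, 0, 0]],
    [[-0.007, 0, 0], [0, 0, 0]]
  ]
}}

```text
time_s: 7.75
eef_pos: [0.6687, 0.2182, 0.1044]
tool_rot: [-1.872, -0.59, -1.871]
ft_force: [0.0, -0.3, -2.5]
gripper_width: 0.626
grip_force: 65.8
```

```bash
python3 - <<'E'
from h import *
s=grab("side"); t=grab("top"); im=np.hstack([cv2.resize(s["color"][110:230,220:340],(400,400)),cv2.resize(t["color"][150:270,160:280],(400,400))]); cv2.imwrite("pics/low.png",im[:,:,::-1])
rows((.6686,.2169,.103,35,90))
E
```

```text
t 7.85 tcp [0.6688 0.2182 0.1046] rot [ 27.5  86.9 -27.4] j [ -1.  20. 122. 137.  60. -65.] F [ 0.1 -0.5 -2.5] w 0.626 g 65.8
[[-0.0021, 0.0012, -0.0012], [-0.0006, 0.0002, -0.0006]]
```

View pics/low.png

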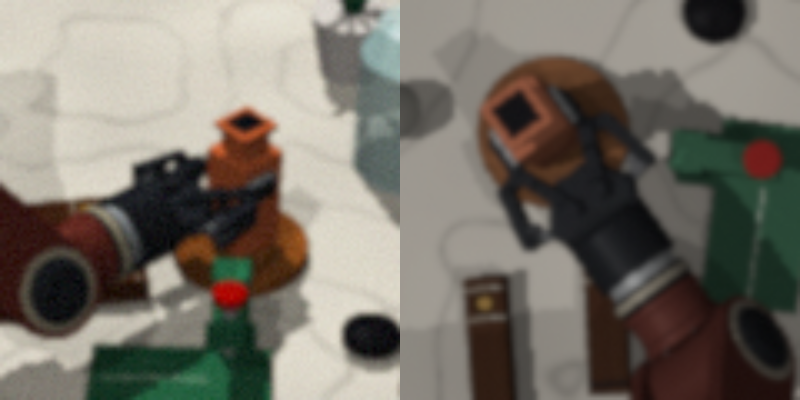

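The top view shows the vase mouth at about pixel (196,184.5), with the vase upright over the base and the column clear of the gripper. I'll lower it to contact.

Emit:
{"api": "jog_arm", "payload": {
  "rows": [
    [[-0.0025, 0, 0], [0, 0, 0]],
    [[-0.0025, 0, 0], [0, 0, 0]],
    [[-0.0025, 0, 0], [0, 0, 0]]
  ]
}}

```text
time_s: 8.22
eef_pos: [0.6688, 0.2182, 0.1026]
tool_rot: [-1.872, -0.59, -1.871]
ft_force: [0.3, -1.5, -2.5]
gripper_width: 0.626
grip_force: 65.8
```

Emit:
{"api": "jog_arm", "payload": {
  "rows": [
    [[-0.002, 0, 0], [0, 0, 0]],
    [[-0.002, 0, 0], [0, 0, 0]],
    [[-0.002, 0, 0], [0, 0, 0]]
  ]
}}

```text
time_s: 8.6
eef_pos: [0.6689, 0.2182, 0.1011]
tool_rot: [-1.872, -0.59, -1.871]
ft_force: [0.0, -0.4, -2.5]
gripper_width: 0.625
grip_force: 66.0
```

```bash
python3 - <<'E'
from h import *
t=grab("top"); print(onz(t,(196,184.5),.158))
rows((.6686,.2169,.103,35,90))
E
```

```text
[0.66508741 0.21298459 0.158     ]
t 8.65 tcp [0.6689 0.2182 0.1011] rot [ 27.5  86.9 -27.4] j [ -1.  20. 122. 137.  60. -65.] F [ 1.2 -0.1 -2.4] w 0.622 g 66.0
[[0.0024, 0.0011, -0.0012], [-0.0006, 0.0002, -0.0006]]
```

Emit:
{"api": "jog_arm", "payload": {
  "rows": [
    [[-0.0025, 0, 0], [0, 0, 0]],
    [[-0.0025, 0, 0], [0, 0, 0]],
    [[-0.0025, 0, 0], [0, 0, 0]]
  ]
}}

```text
time_s: 9.02
eef_pos: [0.6692, 0.2184, 0.101]
tool_rot: [-1.867, -0.591, -1.875]
ft_force: [-5.1, -1.0, 5.1]
gripper_width: 0.627
grip_force: 66.8
```

Emit:
{"api": "jog_arm", "payload": {
  "rows": [
    [[-0.0025, 0, 0], [0, 0, 0]],
    [[-0.0025, 0, 0], [0, 0, 0]],
    [[-0.0025, 0, 0], [0, 0, 0]]
  ]
}}

```text
time_s: 9.4
eef_pos: [0.6696, 0.2186, 0.101]
tool_rot: [-1.861, -0.591, -1.879]
ft_force: [-7.6, -2.6, 10.1]
gripper_width: 0.624
grip_force: 67.0
```

Emit:
{"api": "jog_arm", "payload": {
  "rows": [
    [[0.003, 0, 0], [0, 0, 0]],
    [[0.003, 0, 0], [0, 0, 0]],
    [[0.003, 0, 0], [0, 0, 0]],
    [[0.003, 0, 0], [0, 0, 0]],
    [[0.003, 0, -0.015], [0, 0, 0]],
    [[0.003, 0, -0.03], [0, 0, 0]],
    [[0.003, 0, -0.06], [0, 0, 0]],
    [[0.003, 0, -0.09], [0, 0, 0]],
    [[0.03, 0, -0.095], [0, 0, 0]],
    [[0.08, 0, -0.095], [0, 0, 0]],
    [[0.15, 0, -0.095], [0, 0, 0]],
    [[0.24, 0, -0.095], [0, 0, 0]]
  ],
  "claw": 1
}}

```text
time_s: 10.9
eef_pos: [0.6059, 0.1742, 0.2797]
tool_rot: [-1.875, -0.589, -1.869]
ft_force: [0.6, 0.3, 0.8]
gripper_width: 1.001
grip_force: 0.0
```

```bash
python3 - <<'E'
from h import *
s=grab("side"); t=grab("top"); im=np.hstack([cv2.resize(s["color"][110:230,220:340],(400,400)),cv2.resize(t["color"][140:290,160:310],(400,400))]); cv2.imwrite("pics/rel.png",im[:,:,::-1])
rows((.55,.1,.3,62.5,45),(.4641,.1675,.25,2.5),(.4641,.1675,.25,182.5))
E
```

```text
t 11.0 tcp [0.6085 0.1742 0.2919] rot [ 27.3  87.9 -27.8] j [ -8. -16. 133. 117.  50. -38.] F [1.4 0.2 1.1] w 0.999 g 0.0
[[0.0114, 0.034, -0.113], [0.2924, -0.498, -0.1114]]
[[-0.0491, -0.0974, -0.1533], [-0.2814, -0.9816, 0.2872]]
[[-0.0491, -0.0974, -0.1533], [1.2184, -0.3493, -1.1966]]
```

View pics/rel.png

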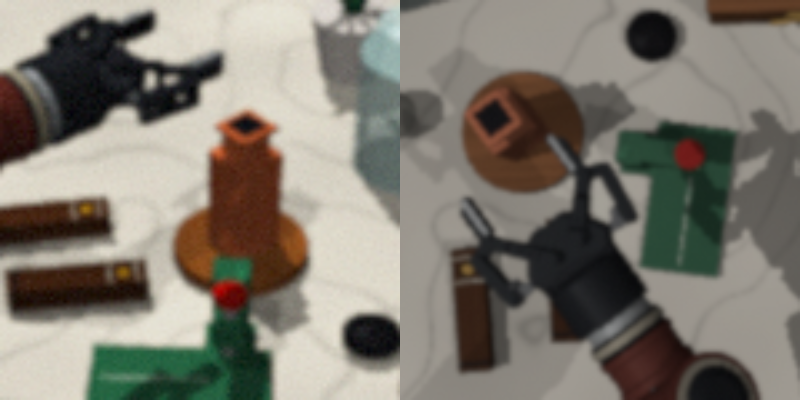

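The vase stands on the base. The side view shows it upright and released, and both bars are still in place. I'll bring the tool back to pointing down.

Emit:
{"api": "jog_arm", "payload": {
  "rows": [
    [[0.002, 0.006, -0.02], [0.06, -0.1, -0.022]],
    [[0.004, 0.012, -0.04], [0.117, -0.2, -0.044]],
    [[0.006, 0.02, -0.07], [0.175, -0.3, -0.067]],
    [[0.011, 0.034, -0.113], [0.234, -0.4, -0.09]],
    [[0.011, 0.034, -0.113], [0.292, -0.498, -0.111]],
    [[0.011, 0.034, -0.113], [0.292, -0.498, -0.111]],
    [[0.011, 0.034, -0.113], [0.292, -0.498, -0.111]]
  ]
}}

```text
time_s: 11.88
eef_pos: [0.5487, 0.1003, 0.2887]
tool_rot: [-2.212, -1.331, -0.893]
ft_force: [-0.6, 0.9, -0.4]
gripper_width: 1.005
grip_force: 0.0
```

```bash
python3 - <<'E'
from h import *
rows((.5,.13,.25,62.5))
t=grab("top"); s=grab("side")
bs=blobs(s,(14,170,80),(32,255,255),(205,160,272,208),4)
for b in bs: print("brass side",b[1],onz(s,b[1],.026).round(4))
E
```

```text
t 11.88 tcp [0.5487 0.1003 0.2887] rot [ 25.1  39.4 -58.8] j [-17. -18. 114.  45.  79.   3.] F [-0.6  0.9 -0.4] w 1.005 g 0.0
[[-0.0314, -0.0703, 0.0387], [-0.0102, -0.4951, -0.0045]]
brass side [256.5        191.35416667] [0.5415 0.1653 0.026 ]
brass side [245.5 172. ] [0.51   0.2746 0.026 ]
```

Emit:
{"api": "jog_arm", "payload": {
  "rows": [
    [[-0.01, -0.015, 0.01], [0, -0.1, 0]],
    [[-0.02, -0.03, 0.02], [0, -0.2, 0]],
    [[-0.031, -0.05, 0.03], [-0.01, -0.3, 0]],
    [[-0.031, -0.07, 0.039], [-0.01, -0.4, -0.004]],
    [[-0.031, -0.07, 0.039], [-0.01, -0.495, -0.004]],
    [[-0.031, -0.07, 0.039], [-0.01, -0.495, -0.004]],
    [[-0.031, -0.07, 0.039], [-0.01, -0.495, -0.004]]
  ]
}}

```text
time_s: 12.85
eef_pos: [0.4994, 0.1299, 0.2487]
tool_rot: [-2.685, -1.626, 0.001]
ft_force: [0.4, -0.0, 0.6]
gripper_width: 1.001
grip_force: 0.0
```

```bash
python3 - <<'E'
from h import *
rows((.4605,.1665,.25,2.5),(.4605,.1665,.014,2.5))
E
```

```text
t 12.85 tcp [0.4994 0.1299 0.2487] rot [  0.1  -0.1 -62.4] j [  6. -12. 106.   0.  86.  34.] F [ 0.4 -0.   0.6] w 1.001 g 0.0
[[0.018, -0.0643, -0.0015], [-0.0016, 0.0006, 0.6656]]
[[0.0179, -0.0635, 0.2935], [-0.0016, 0.0006, 0.6656]]
```

Emit:
{"api": "jog_arm", "payload": {
  "rows": [
    [[0.003, -0.011, 0], [0, 0, 0.11]],
    [[0.006, -0.022, 0], [0, 0, 0.22]],
    [[0.009, -0.033, 0], [0, 0, 0.33]],
    [[0.012, -0.044, 0], [0, 0, 0.44]],
    [[0.015, -0.055, 0], [0, 0, 0.55]],
    [[0.018, -0.064, 0], [0, 0, 0.666]],
    [[0.018, -0.064, 0.06], [0, 0, 0.666]],
    [[0.018, -0.064, 0.13], [0, 0, 0.666]],
    [[0.018, -0.064, 0.2], [0, 0, 0.666]],
    [[0.018, -0.064, 0.26], [0, 0, 0.666]],
    [[0.018, -0.064, 0.288], [0, 0, 0.666]],
    [[0.018, -0.064, 0.288], [0, 0, 0.666]]
  ]
}}

```text
time_s: 14.35
eef_pos: [0.4589, 0.1652, 0.0171]
tool_rot: [-3.141, -0.064, 0.009]
ft_force: [0.8, -0.8, -0.7]
gripper_width: 1.0
grip_force: 0.0
```

Emit:
{"api": "jog_arm", "payload": {
  "rows": [
    [[0, 0, 0], [0, 0, 0]],
    [[0, 0, 0], [0, 0, 0]],
    [[0, 0, 0], [0, 0, 0]],
    [[0, 0, 0], [0, 0, 0]],
    [[0, 0, 0], [0, 0, 0]],
    [[0, 0, 0], [0, 0, 0]]
  ],
  "claw": 0
}}

```text
time_s: 15.1
eef_pos: [0.4626, 0.167, 0.0211]
tool_rot: [-3.14, -0.068, -0.003]
ft_force: [-1.0, -0.9, 6.9]
gripper_width: 0.402
grip_force: 62.5
```

```bash
python3 - <<'E'
from h import *
s=grab("side"); crop(s,(180,130,350,290),3.5,"bgrip")
bs=blobs(s,(14,170,80),(32,255,255),(205,160,285,208),4)
for b in bs: print("brass side",b[0],b[1],onz(s,b[1],.026).round(4))
rows((.45,.16,.12,2.5))
E
```

```text
brass side 10.0 [256.55       191.31666667] [0.5416 0.1654 0.026 ]
brass side 5.5 [245.39393939 171.93939394] [0.5097 0.275  0.026 ]
t 15.15 tcp [0.4626 0.167  0.0211] rot [ 0.   0.1 -2.5] j [ 11.  -0. 119.   0.  61.  99.] F [-0.4 -0.4  5.5] w 0.405 g 62.5
[[-0.0159, 0.008, -0.1237], [-0.0003, -0.0012, -0.0001]]
```

View pics/bgrip.png

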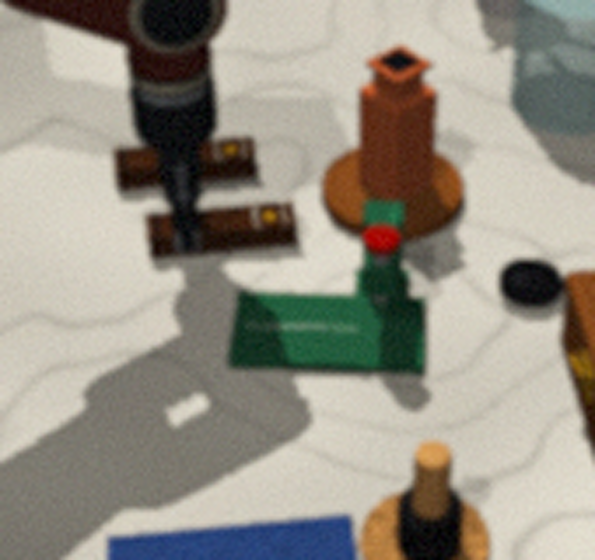

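```bash
python3 - <<'E'
from h import *
d=np.array([np.cos(np.radians(8.87)),-np.sin(np.radians(8.87))]); E=np.array([.6296,.0211])-.0788*d
B=E-.11*d
rows((*B,.10,-8.87),(*B,.033,-8.87),(*E,.033,-8.87))
E
```

```text
t 15.15 tcp [0.4626 0.167  0.0211] rot [ 0.   0.1 -2.5] j [ 11.  -0. 119.   0.  61.  99.] F [-0.4 -0.4  5.5] w 0.405 g 62.5
[[-0.0305, 0.1448, -0.0987], [-0.0004, -0.0012, 0.1262]]
[[-0.0307, 0.1448, -0.015], [-0.0004, -0.0012, 0.1262]]
[[0.1041, 0.1719, -0.0147], [-0.0004, -0.0012, 0.1262]]
```

Emit:
{"api": "jog_arm", "payload": {
  "rows": [
    [[0, 0, -0.04], [0, 0, 0]],
    [[0, 0, -0.1], [0, 0, 0]],
    [[-0.01, 0.04, -0.102], [0, 0, 0.05]],
    [[-0.02, 0.09, -0.102], [0, 0, 0.1]],
    [[-0.03, 0.145, -0.102], [0, 0, 0.126]],
    [[-0.03, 0.145, -0.102], [0, 0, 0.126]],
    [[-0.03, 0.145, -0.102], [0, 0, 0.126]],
    [[-0.03, 0.145, -0.07], [0, 0, 0.126]],
    [[-0.03, 0.145, -0.045], [0, 0, 0.126]],
    [[-0.03, 0.145, -0.045], [0, 0, 0.126]],
    [[-0.03, 0.145, -0.045], [0, 0, 0.126]]
  ]
}}

```text
time_s: 16.52
eef_pos: [0.4428, 0.0503, 0.0561]
tool_rot: [-3.132, 0.241, 0.0]
ft_force: [-0.2, 0.2, -1.2]
gripper_width: 0.404
grip_force: 61.6
```

```bash
python3 - <<'E'
from h import *
d=np.array([np.cos(np.radians(8.87)),-np.sin(np.radians(8.87))]); E=np.array([.6296,.0211])-.0788*d
B=E-.11*d
s=grab("side");t=grab("top")
bt=blobs(t,(14,110,75),(32,255,255),(240,180,285,260),3); bs=blobs(s,(14,170,80),(32,255,255),(230,180,300,240),3)
for i in bt:
  for j in bs:
    P,e=tri(t,i[1],s,j[1]); print(i[0],j[0],i[1],j[1],P.round(4),e.round(4))
rows((*B,.033,-8.87),(*E,.033,-8.87))
E
```

```text
11.0 13.0 [263.84848485 235.5       ] [252.         210.64102564] [0.5215 0.0379 0.0569] 0.0009
t 16.62 tcp [0.4432 0.0501 0.0566] rot [0.  0.1 8.8] j [ -3. -11. 125.   0.  66.  96.] F [ 0.2  0.4 -1.2] w 0.404 g 61.6
[[-0.0002, -0.0002, 0.0295], [-0.0001, -0.0007, 0.0006]]
[[0.1373, -0.0, 0.0296], [-0.0001, -0.0007, 0.0006]]
```

Emit:
{"api": "jog_arm", "payload": {
  "rows": [
    [[0, 0, 0.015], [0, 0, 0]],
    [[0, 0, 0.0285], [0, 0, 0]],
    [[0, 0, 0.0285], [0, 0, 0]],
    [[0.035, 0, 0.0285], [0, 0, 0]],
    [[0.07, 0, 0.0285], [0, 0, 0]],
    [[0.1, 0, 0.0285], [0, 0, 0]],
    [[0.125, 0, 0.0285], [0, 0, 0]],
    [[0.137, 0, 0.0285], [0, 0, 0]],
    [[0.137, 0, 0.0285], [0, 0, 0]],
    [[0.137, 0, 0.0285], [0, 0, 0]]
  ]
}}

```text
time_s: 17.88
eef_pos: [0.5496, 0.033, 0.0321]
tool_rot: [3.132, -0.243, -0.004]
ft_force: [0.3, -0.3, -1.8]
gripper_width: 0.407
grip_force: 61.6
```

```bash
python3 - <<'E'
from h import *
d=np.array([np.cos(np.radians(8.87)),-np.sin(np.radians(8.87))]); E=np.array([.6296,.0211])-.0788*d
rows((*E,.031,-8.87))
E
```

```text
t 17.88 tcp [0.5496 0.033  0.0321] rot [-0.  -0.1  8.9] j [ -4.   6. 111.  -0.  63.  95.] F [ 0.3 -0.3 -1.8] w 0.407 g 61.6
[[0.0026, -0.0007, 0.0014], [0.0001, 0.0014, 0.0002]]
```

Emit:
{"api": "jog_arm", "payload": {
  "rows": [
    [[0.0015, 0, 0.0014], [0, 0, 0]],
    [[0.0015, 0, 0.0014], [0, 0, 0]],
    [[0.0015, 0, 0.0014], [0, 0, 0]]
  ]
}}

```text
time_s: 18.25
eef_pos: [0.5516, 0.0327, 0.0315]
tool_rot: [3.132, -0.243, -0.001]
ft_force: [-0.4, 0.1, -0.8]
gripper_width: 0.406
grip_force: 61.7
```

Emit:
{"api": "jog_arm", "payload": {
  "rows": [
    [[0, 0, 0], [0, 0, 0]],
    [[0, 0, 0], [0, 0, 0]],
    [[0, 0, 0], [0, 0, 0]],
    [[0, 0, 0], [0, 0, 0]],
    [[0, 0, -0.03], [0, 0, 0]],
    [[0, 0, -0.08], [0, 0, 0]],
    [[-0.05, 0, -0.14], [0, 0, 0]],
    [[-0.12, 0, -0.22], [0, 0, 0]],
    [[-0.15, 0, -0.25], [0, 0, 0]],
    [[-0.15, 0, -0.25], [0, 0, 0]]
  ],
  "claw": 1
}}

```text
time_s: 19.5
eef_pos: [0.434, 0.0515, 0.2365]
tool_rot: [-3.132, 0.241, -0.015]
ft_force: [1.4, -0.1, 0.2]
gripper_width: 0.997
grip_force: 0.0
```

```bash
python3 - <<'E'
from h import *
s=grab("side");t=grab("top")
im=np.hstack([cv2.resize(s["color"][160:260,220:320],(400,400),interpolation=cv2.INTER_CUBIC),cv2.resize(t["color"][160:280,200:320],(400,400))]); cv2.imwrite("pics/bed.png",im[:,:,::-1])
bs=blobs(s,(14,170,60),(32,255,255),(230,180,320,240),2)
for j in bs: print(j[0],j[1],onz(s,j[1],.036))
rows((.6393,-.2130,.25,-8.87),(.6393,-.2130,.076,-8.87))
E
```

```text
5.0 [288.5        218.13333333] [0.62957956 0.01595654 0.036     ]
t 19.6 tcp [0.4334 0.0512 0.2319] rot [-0.   0.   8.9] j [ -3. -24. 117.  -0.  87.  96.] F [ 0.  -0.7 -0.1] w 1.001 g 0.0
[[0.3051, 0.2866, -0.0224], [0.0, -0.0005, 0.0001]]
[[0.3049, 0.2866, 0.1951], [0.0, -0.0005, 0.0001]]
```

View pics/bed.png

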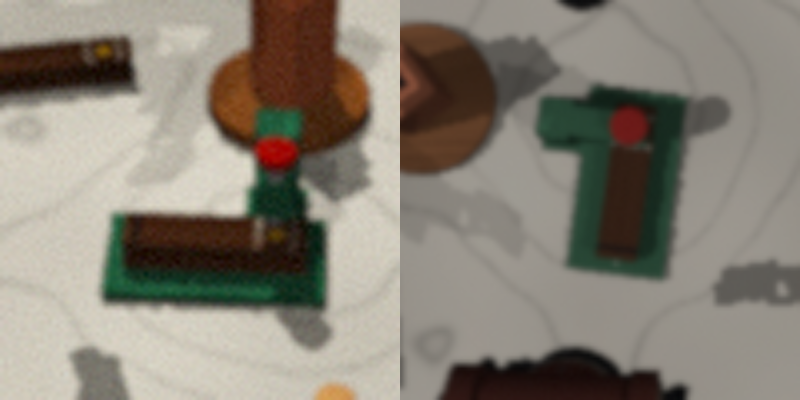

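Side view: the brass insert at (288.5,218) sits under the punch and the bar lies straight on the bed. Next I'll fetch the mallet.

Emit:
{"api": "jog_arm", "payload": {
  "rows": [
    [[0.305, 0.2855, -0.022], [0, 0, 0]],
    [[0.305, 0.2855, -0.022], [0, 0, 0]],
    [[0.305, 0.2855, -0.022], [0, 0, 0]],
    [[0.305, 0.2855, -0.022], [0, 0, 0]],
    [[0.305, 0.2855, -0.022], [0, 0, 0]],
    [[0.305, 0.2855, -0.022], [0, 0, 0]],
    [[0.305, 0.2855, -0.022], [0, 0, 0]],
    [[0.305, 0.2855, 0.05], [0, 0, 0]],
    [[0.305, 0.2855, 0.12], [0, 0, 0]],
    [[0.305, 0.2855, 0.17], [0, 0, 0]],
    [[0.305, 0.2855, 0.195], [0, 0, 0]],
    [[0.305, 0.2855, 0.195], [0, 0, 0]]
  ]
}}

```text
time_s: 21.1
eef_pos: [0.6378, -0.211, 0.0731]
tool_rot: [-3.131, 0.242, 0.008]
ft_force: [-0.2, 0.4, -0.2]
gripper_width: 1.002
grip_force: 0.0
```

Emit:
{"api": "jog_arm", "payload": {
  "rows": [
    [[0, 0, 0], [0, 0, 0]],
    [[0, 0, 0], [0, 0, 0]],
    [[0, 0, 0], [0, 0, 0]],
    [[0, 0, 0], [0, 0, 0]],
    [[0, 0, 0], [0, 0, 0]],
    [[0, 0, 0], [0, 0, 0]]
  ],
  "claw": 0
}}

```text
time_s: 21.85
eef_pos: [0.6399, -0.2127, 0.0769]
tool_rot: [3.131, -0.243, 0.002]
ft_force: [-1.0, -1.2, 5.1]
gripper_width: 0.313
grip_force: 58.8
```

```bash
python3 - <<'E'
from h import *
rows((.6393,-.2130,.2,-8.87),(.6296,.0211,.25,-8.87),(.6296,.0211,.193,-8.87))
E
```

```text
t 21.85 tcp [ 0.6399 -0.2127  0.0769] rot [-0.1  0.1  8.9] j [-25.  18.  92.  -0.  70.  74.] F [-1.  -1.2  5.1] w 0.313 g 58.8
[[-0.0005, 0.0006, -0.1539], [0.0006, -0.0008, 0.0]]
[[-0.0575, -0.2866, -0.2167], [0.0006, -0.0008, 0.0]]
[[-0.0576, -0.2866, -0.1455], [0.0006, -0.0008, 0.0]]
```

Emit:
{"api": "jog_arm", "payload": {
  "rows": [
    [[0, 0, -0.05], [0, 0, 0]],
    [[0, 0, -0.12], [0, 0, 0]],
    [[0, 0, -0.19], [0, 0, 0]],
    [[-0.01, -0.05, -0.217], [0, 0, 0]],
    [[-0.023, -0.115, -0.217], [0, 0, 0]],
    [[-0.035, -0.18, -0.217], [0, 0, 0]],
    [[-0.048, -0.24, -0.217], [0, 0, 0]],
    [[-0.0575, -0.2866, -0.217], [0, 0, 0]],
    [[-0.0575, -0.2866, -0.217], [0, 0, 0]],
    [[-0.0575, -0.2866, -0.217], [0, 0, 0]],
    [[-0.0575, -0.2866, -0.17], [0, 0, 0]],
    [[-0.0575, -0.2866, -0.17], [0, 0, 0]]
  ]
}}

```text
time_s: 23.35
eef_pos: [0.6265, 0.0205, 0.2067]
tool_rot: [3.132, -0.245, -0.015]
ft_force: [-0.3, 0.4, -4.0]
gripper_width: 0.313
grip_force: 60.0
```

```bash
python3 - <<'E'
from h import *
s=grab("side");t=grab("top")
im=np.hstack([cv2.resize(s["color"][130:250,230:350],(400,400),interpolation=cv2.INTER_CUBIC),cv2.resize(t["color"][160:280,200:320],(400,400))]); cv2.imwrite("pics/strike.png",im[:,:,::-1])
rows((.6296,.0211,.188,-8.87),(.6296,.0211,.172,-8.87))
E
```

```text
t 23.45 tcp [0.6289 0.0206 0.211 ] rot [-0.  -0.1  8.9] j [-5.  5. 94. -0. 81. 94.] F [ 0.4 -0.1 -3.3] w 0.312 g 60.0
[[0.0009, -0.0008, 0.0287], [0.0002, 0.0014, -0.0008]]
[[0.0009, -0.0008, 0.0487], [0.0002, 0.0014, -0.0008]]
```

View pics/strike.png

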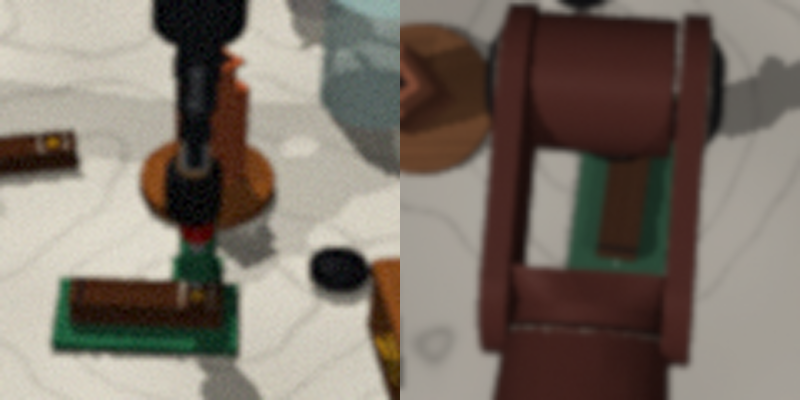

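Emit:
{"api": "jog_arm", "payload": {
  "rows": [
    [[0.001, -0.001, 0.02], [0, 0, 0]],
    [[0.001, -0.001, 0.03], [0, 0, 0]],
    [[0.001, -0.001, 0.04], [0, 0, 0]],
    [[0.001, -0.001, 0.05], [0, 0, 0]],
    [[0.001, -0.001, 0.056], [0, 0, 0]],
    [[0.001, -0.001, 0.056], [0, 0, 0]],
    [[0.001, -0.001, 0.056], [0, 0, 0]]
  ]
}}

```text
time_s: 24.32
eef_pos: [0.631, 0.022, 0.1722]
tool_rot: [3.131, -0.242, 0.003]
ft_force: [-9.2, -0.3, 17.9]
gripper_width: 0.311
grip_force: 62.3
```

Emit:
{"api": "jog_arm", "payload": {
  "rows": [
    [[0, 0, 0.004], [0, 0, 0]],
    [[0, 0, 0.004], [0, 0, 0]],
    [[0, 0, 0.004], [0, 0, 0]]
  ]
}}

```text
time_s: 24.7
eef_pos: [0.6315, 0.022, 0.1721]
tool_rot: [3.131, -0.242, 0.005]
ft_force: [-14.5, -0.4, 28.0]
gripper_width: 0.317
grip_force: 63.5
```

Emit:
{"api": "jog_arm", "payload": {
  "rows": [
    [[0, 0, -0.02], [0, 0, 0]],
    [[0, 0, -0.06], [0, 0, 0]],
    [[0, 0, -0.1], [0, 0, 0]],
    [[0, 0, -0.1], [0, 0, 0]]
  ]
}}

```text
time_s: 25.2
eef_pos: [0.6317, 0.0222, 0.2462]
tool_rot: [-3.132, 0.242, -0.008]
ft_force: [0.6, -0.2, -3.6]
gripper_width: 0.313
grip_force: 60.4
```

```bash
python3 - <<'E'
from h import *
rows((.6385,-.2110,.24,-8.87),(.6385,-.2110,.080,-8.87))
E
```

```text
t 25.2 tcp [0.6317 0.0222 0.2462] rot [0.  0.3 8.9] j [-5.  4. 92.  0. 84. 94.] F [ 0.6 -0.2 -3.6] w 0.313 g 60.4
[[0.0532, 0.2867, 0.0079], [-0.0003, -0.0034, 0.0002]]
[[0.0521, 0.2868, 0.2079], [-0.0003, -0.0034, 0.0002]]
```

Emit:
{"api": "jog_arm", "payload": {
  "rows": [
    [[0.013, 0.07, 0], [0, 0, 0]],
    [[0.026, 0.14, 0], [0, 0, 0]],
    [[0.04, 0.21, 0], [0, 0, 0]],
    [[0.053, 0.286, 0], [0, 0, 0]],
    [[0.053, 0.286, 0], [0, 0, 0]],
    [[0.053, 0.286, 0.05], [0, 0, 0]],
    [[0.053, 0.286, 0.11], [0, 0, 0]],
    [[0.053, 0.286, 0.16], [0, 0, 0]],
    [[0.053, 0.286, 0.19], [0, 0, 0]],
    [[0.053, 0.286, 0.205], [0, 0, 0]],
    [[0.053, 0.286, 0.208], [0, 0, 0]],
    [[0.053, 0.286, 0.208], [0, 0, 0]]
  ]
}}

```text
time_s: 26.7
eef_pos: [0.6368, -0.2099, 0.077]
tool_rot: [-3.132, 0.242, 0.0]
ft_force: [0.1, 1.8, -2.0]
gripper_width: 0.309
grip_force: 60.9
```

```bash
python3 - <<'E'
from h import *
rows((.6385,-.2110,.077,-8.87))
E
```

```text
t 26.7 tcp [ 0.6368 -0.2099  0.077 ] rot [ 0.  -0.   8.8] j [-25.  17.  93.   0.  70.  74.] F [ 0.1  1.8 -2. ] w 0.309 g 60.9
[[0.0023, 0.001, -0.0], [-0.0001, 0.0001, 0.0003]]
```

Emit:
{"api": "jog_arm", "payload": {
  "rows": [
    [[0, 0, 0], [0, 0, 0]],
    [[0, 0, 0], [0, 0, 0]],
    [[0, 0, 0], [0, 0, 0]],
    [[0, 0, -0.03], [0, 0, 0]],
    [[0, 0, -0.1], [0, 0, 0]],
    [[0, 0, -0.17], [0, 0, 0]],
    [[0, 0, -0.22], [0, 0, 0]],
    [[-0.152, -0.284, -0.22], [0, 0, 0]],
    [[-0.152, -0.284, -0.22], [0, 0, 0]],
    [[-0.152, -0.284, -0.22], [0, 0, 0]],
    [[-0.152, -0.284, -0.22], [0, 0, 0]],
    [[-0.152, -0.284, -0.22], [0, 0, 0]]
  ],
  "claw": 1
}}

```text
time_s: 28.2
eef_pos: [0.5505, 0.0357, 0.2534]
tool_rot: [-3.132, 0.236, 0.0]
ft_force: [0.2, 0.3, 0.0]
gripper_width: 1.0
grip_force: 0.0
```

```bash
python3 - <<'E'
from h import *
s=grab("side");t=grab("top")
im=np.hstack([cv2.resize(s["color"][170:320,210:360],(400,400),interpolation=cv2.INTER_CUBIC),cv2.resize(t["color"][150:290,160:300],(400,400))]); cv2.imwrite("pics/after1.png",im[:,:,::-1])
bs=blobs(s,(14,150,60),(32,255,255),(200,160,310,230),2)
for j in bs: print(j[0],j[1],onz(s,j[1],.036))
w=blobs(t,(8,80,110),(25,255,255),(340,180,365,205),4); print([ (i[0],onz(t,i[1],.11).round(4)) for i in w])
rows((.5517,.0333,.13,-8.87),(.5517,.0333,.034,-8.87))
E
```

```text
9.0 [245.2962963  172.31481481] [0.50918848 0.25950975 0.036     ]
7.5 [282.4        190.84444444] [0.6251413  0.14709791 0.036     ]
[(49.5, array([ 0.6662, -0.1954,  0.11  ]))]
t 28.3 tcp [0.5515 0.0334 0.2534] rot [-0.   0.   8.8] j [ -4.  -7. 102.  -0.  86.  95.] F [-0.2 -0.3  0. ] w 1.003 g 0.0
[[0.0002, 0.0, 0.1542], [0.0003, -0.0001, 0.0012]]
[[0.0002, -0.0, 0.2742], [0.0003, -0.0001, 0.0012]]
```

View pics/after1.png

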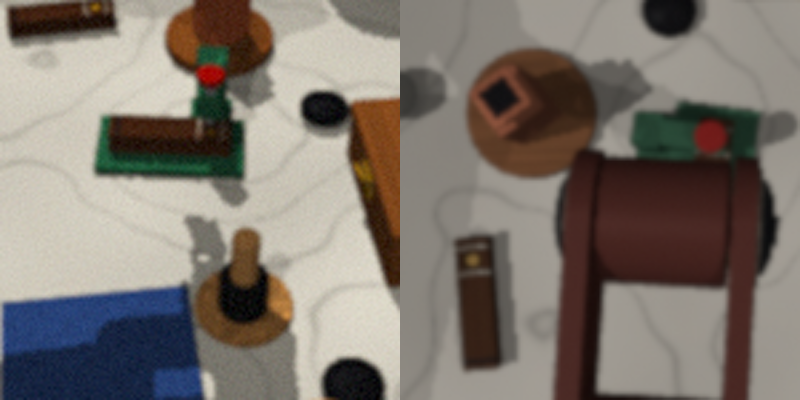

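The side view shows the bore at about composite (212,127) now dark, so the insert is driven. The red head is back up and the mallet stands on its pad. I'll pick up the bar.

Emit:
{"api": "jog_arm", "payload": {
  "rows": [
    [[0, 0, 0.07], [0, 0, 0]],
    [[0, 0, 0.14], [0, 0, 0]],
    [[0, 0, 0.21], [0, 0, 0]],
    [[0, 0, 0.255], [0, 0, 0]],
    [[0, 0, 0.274], [0, 0, 0]],
    [[0, 0, 0.274], [0, 0, 0]]
  ]
}}

```text
time_s: 29.05
eef_pos: [0.5514, 0.0318, 0.0333]
tool_rot: [3.132, -0.245, -0.004]
ft_force: [-0.2, 0.6, 0.9]
gripper_width: 1.003
grip_force: 0.0
```

Emit:
{"api": "jog_arm", "payload": {
  "rows": [
    [[0, 0, 0], [0, 0, 0]],
    [[0, 0, 0], [0, 0, 0]],
    [[0, 0, 0], [0, 0, 0]],
    [[0, 0, 0], [0, 0, 0]],
    [[0, 0, 0], [0, 0, 0]],
    [[0, 0, 0], [0, 0, 0]]
  ],
  "claw": 0
}}

```text
time_s: 29.8
eef_pos: [0.5527, 0.0328, 0.0355]
tool_rot: [3.132, -0.242, 0.003]
ft_force: [-1.2, -0.4, 6.4]
gripper_width: 0.407
grip_force: 61.9
```

```bash
python3 - <<'E'
from h import *
rows((.5517,.0333,.035,-8.87),(.43,.055,.035,-8.87))
E
```

```text
t 29.8 tcp [0.5527 0.0328 0.0355] rot [-0.   0.1  8.8] j [ -4.   6. 110.  -0.  63.  95.] F [-1.2 -0.4  6.4] w 0.407 g 61.9
[[-0.0013, -0.0005, 0.0007], [0.0, -0.0013, 0.0003]]
[[-0.1558, -0.0039, 0.0004], [0.0, -0.0013, 0.0003]]
```

Emit:
{"api": "jog_arm", "payload": {
  "rows": [
    [[0, 0, -0.0045], [0, 0, 0]],
    [[0, 0, -0.0045], [0, 0, 0]],
    [[-0.04, 0, -0.0045], [0, 0, 0]],
    [[-0.09, 0, -0.0045], [0, 0, 0]],
    [[-0.145, 0, -0.0045], [0, 0, 0]],
    [[-0.155, 0, -0.04], [0, 0, 0]],
    [[-0.155, 0, -0.1], [0, 0, 0]],
    [[-0.155, 0, -0.15], [0, 0, 0]],
    [[-0.155, 0, -0.15], [0, 0, 0]]
  ]
}}

```text
time_s: 30.92
eef_pos: [0.4311, 0.0519, 0.1576]
tool_rot: [-3.132, 0.242, -0.01]
ft_force: [0.3, -0.0, -2.0]
gripper_width: 0.406
grip_force: 61.2
```

```bash
python3 - <<'E'
from h import *
rows((.459,-.362,.15,.5),(.459,-.362,.030,.5))
E
```

```text
t 30.93 tcp [0.4311 0.0519 0.1576] rot [0.  0.4 8.9] j [ -3. -21. 122.   0.  78.  96.] F [ 0.3 -0.  -2. ] w 0.406 g 61.2
[[0.114, 0.5058, 0.0099], [-0.0001, -0.0042, -0.1039]]
[[0.113, 0.5059, 0.1599], [-0.0001, -0.0042, -0.1039]]
```

Emit:
{"api": "jog_arm", "payload": {
  "rows": [
    [[0.016, 0.07, 0], [0, 0, -0.02]],
    [[0.032, 0.145, 0], [0, 0, -0.04]],
    [[0.048, 0.217, 0], [0, 0, -0.06]],
    [[0.064, 0.29, 0], [0, 0, -0.08]],
    [[0.08, 0.362, 0], [0, 0, -0.104]],
    [[0.1, 0.435, 0], [0, 0, -0.104]],
    [[0.114, 0.506, 0], [0, 0, -0.104]],
    [[0.114, 0.506, 0], [0, 0, -0.104]],
    [[0.114, 0.506, 0.06], [0, 0, -0.104]],
    [[0.114, 0.506, 0.12], [0, 0, -0.104]],
    [[0.114, 0.506, 0.148], [0, 0, -0.104]],
    [[0.114, 0.506, 0.148], [0, 0, -0.104]]
  ]
}}

```text
time_s: 32.42
eef_pos: [0.4549, -0.3594, 0.032]
tool_rot: [-3.137, -0.015, 0.008]
ft_force: [0.1, 0.1, -1.2]
gripper_width: 0.406
grip_force: 63.0
```

```bash
python3 - <<'E'
from h import *
rows((.459,-.362,.030,.5),(.459,-.362,.15,.5),(.4295,.2702,.2,4.5))
E
```

```text
t 32.42 tcp [ 0.4549 -0.3594  0.032 ] rot [ 0.3 -0.3 -0.5] j [-46.  10. 107.  -0.  64.  44.] F [ 0.1  0.1 -1.2] w 0.406 g 63.0
[[0.0051, 0.0034, 0.0024], [-0.003, 0.0033, 0.0005]]
[[0.0043, 0.0026, -0.1476], [-0.003, 0.0033, 0.0005]]
[[-0.0253, -0.7882, -0.2061], [-0.0032, 0.0032, -0.0439]]
```

Emit:
{"api": "jog_arm", "payload": {
  "rows": [
    [[0, 0, 0.001], [0, 0, 0]],
    [[0, 0, 0.002], [0, 0, 0]],
    [[0, 0, 0.002], [0, 0, 0]]
  ]
}}

```text
time_s: 32.8
eef_pos: [0.4568, -0.3621, 0.0343]
tool_rot: [3.141, 0.014, -0.001]
ft_force: [-0.3, -0.1, -1.6]
gripper_width: 0.403
grip_force: 63.0
```

Emit:
{"api": "jog_arm", "payload": {
  "rows": [
    [[0, 0, 0], [0, 0, 0]],
    [[0, 0, 0], [0, 0, 0]],
    [[0, 0, 0], [0, 0, 0]],
    [[0, 0, 0], [0, 0, 0]],
    [[0, 0, -0.04], [0, 0, 0]],
    [[0, 0, -0.1], [0, 0, 0]],
    [[0, 0, -0.17], [0, 0, 0]],
    [[0, 0, -0.22], [0, 0, 0]],
    [[0, 0, -0.22], [0, 0, 0]]
  ],
  "claw": 1
}}

```text
time_s: 33.92
eef_pos: [0.4585, -0.3639, 0.2152]
tool_rot: [3.135, 0.014, 0.009]
ft_force: [-0.4, -0.5, 0.1]
gripper_width: 0.998
grip_force: 0.0
```

```bash
python3 - <<'E'
from h import *
s=grab("side");t=grab("top")
for a,c,r,_ in blobs(s,(0,80,0),(25,255,85),(205,160,280,205))[:2]: print("bar side",a,c,onz(s,c,.02))
for a,c,r,_ in blobs(t,(0,80,0),(25,255,75),(150,200,240,300))[:2]: print("bar top",a,c.round(1),onz(t,c,.026).round(4),[onz(t,p,.026)[:2].round(4).tolist() for p in cv2.boxPoints(r)])
bt=blobs(t,(14,130,85),(32,255,255),(150,200,240,300),4); bs=blobs(s,(14,170,80),(32,255,255),(205,160,280,205),4)
print([(b[0],onz(t,b[1],.026).round(4)) for b in bt],[(b[0],onz(s,b[1],.026).round(4)) for b in bs])
for a,c,r,_ in blobs(t,(0,60,0),(25,255,75),(335,215,420,275))[:2]: print("mat bar",a,onz(t,c,.03).round(4),[onz(t,p,.03)[:2].round(4).tolist() for p in cv2.boxPoints(r)])
rows((.459,-.362,.15,.5),(.4295,.2702,.2,4.5))
E
```

```text
bar side 1426.0 [230.8787985  184.75280505] [0.4579053  0.21627435 0.02      ]
bar top 332.5 [187.4 261.7] [0.4463 0.2708 0.026 ] [[0.4927, 0.2917], [0.4948, 0.2561], [0.3989, 0.2498], [0.3968, 0.2854]]
bar top 63.0 [185.6 240.3] [0.5106 0.2752 0.026 ] [[0.519, 0.294], [0.5222, 0.2591], [0.5024, 0.2571], [0.4992, 0.292]]
[(10.0, array([0.51  , 0.2772, 0.026 ]))] []
mat bar 312.0 [ 0.4785 -0.3589  0.03  ] [[0.5189, -0.3411], [0.5197, -0.3788], [0.4246, -0.3797], [0.4238, -0.342]]
mat bar 94.5 [ 0.54   -0.3587  0.03  ] [[0.5575, -0.3425], [0.5568, -0.3779], [0.5242, -0.377], [0.5248, -0.3417]]
t 34.02 tcp [ 0.4567 -0.362   0.2097] rot [-0.  -0.  -0.5] j [-46.  -1. 100.  -0.  81.  44.] F [-0.6 -0.6 -1.1] w 1.0 g 0.0
[[0.003, -0.0, 0.0747], [0.0001, 0.0005, 0.0]]
[[-0.027, -0.7906, 0.0121], [0.0001, 0.0005, -0.0444]]
```

Emit:
{"api": "jog_arm", "payload": {
  "rows": [
    [[-0.025, -0.791, 0], [0, 0, -0.008]],
    [[-0.025, -0.791, 0], [0, 0, -0.016]],
    [[-0.025, -0.791, 0], [0, 0, -0.024]],
    [[-0.025, -0.791, 0], [0, 0, -0.036]],
    [[-0.025, -0.791, 0], [0, 0, -0.036]],
    [[-0.025, -0.791, 0], [0, 0, -0.036]],
    [[-0.025, -0.791, 0], [0, 0, -0.036]],
    [[-0.025, -0.791, 0], [0, 0, -0.036]],
    [[-0.025, -0.791, 0], [0, 0, -0.036]],
    [[-0.025, -0.791, 0], [0, 0, -0.036]],
    [[-0.025, -0.791, 0], [0, 0, -0.036]],
    [[-0.025, -0.791, 0.03], [0, 0, -0.036]]
  ]
}}

```text
time_s: 35.52
eef_pos: [0.4313, 0.2712, 0.1855]
tool_rot: [3.14, 0.105, -0.0]
ft_force: [0.6, -0.8, 0.5]
gripper_width: 1.001
grip_force: 0.0
```

```bash
python3 - <<'E'
from h import *
t=grab("top")
for a,c,r,_ in blobs(t,(0,80,0),(25,255,75),(150,200,240,300))[:2]: print("bar top",a,c.round(1),onz(t,c,.026).round(4))
rows((.4314,.2703,.12,3.8),(.4314,.2703,.023,3.8))
E
```

```text
bar top 246.0 [186.9 257.8] [0.4581 0.2719 0.026 ]
bar top 188.5 [156.4 291.3] [0.3592 0.3654 0.026 ]
t 35.58 tcp [0.4289 0.2695 0.1805] rot [-0.2 -0.4 -3.8] j [ 24. -10. 111.  -0.  79. 110.] F [-0.7 -1.4 -4. ] w 1.002 g 0.0
[[0.0037, -0.0011, 0.0755], [0.0019, 0.005, -0.0002]]
[[0.0047, -0.0014, 0.1968], [0.0019, 0.005, -0.0002]]
```

Emit:
{"api": "jog_arm", "payload": {
  "rows": [
    [[0.002, 0, 0.07], [0, 0, 0]],
    [[0.002, 0, 0.13], [0, 0, 0]],
    [[0.002, 0, 0.175], [0, 0, 0]],
    [[0.002, 0, 0.196], [0, 0, 0]],
    [[0.002, 0, 0.196], [0, 0, 0]],
    [[0.002, 0, 0.196], [0, 0, 0]]
  ]
}}

```text
time_s: 36.33
eef_pos: [0.4339, 0.2709, 0.0307]
tool_rot: [-3.139, -0.102, -0.002]
ft_force: [-0.7, -0.9, -0.4]
gripper_width: 1.002
grip_force: 0.0
```

Emit:
{"api": "jog_arm", "payload": {
  "rows": [
    [[0, 0, 0], [0, 0, 0]],
    [[0, 0, 0], [0, 0, 0]],
    [[0, 0, 0], [0, 0, 0]],
    [[0, 0, 0], [0, 0, 0]],
    [[0, 0, 0], [0, 0, 0]],
    [[0, 0, 0], [0, 0, 0]]
  ],
  "claw": 0
}}

```text
time_s: 37.08
eef_pos: [0.4335, 0.2711, 0.0302]
tool_rot: [-3.139, -0.103, -0.001]
ft_force: [-0.4, 0.3, 5.3]
gripper_width: 0.403
grip_force: 60.5
```

```bash
python3 - <<'E'
from h import *
d=np.array([np.cos(np.radians(8.87)),-np.sin(np.radians(8.87))]); E=np.array([.6296,.0211])-.0788*d
B=E-.12*d; print(B)
rows((*B,.07,-8.87))
E
```

```text
[0.4331775  0.05175358]
t 37.08 tcp [0.4335 0.2711 0.0302] rot [ 0.   0.  -3.8] j [ 24.   1. 116.   0.  62. 110.] F [-0.4  0.3  5.3] w 0.403 g 60.5
[[-0.0183, 0.2735, -0.05], [-0.0005, -0.0004, 0.1402]]
```

Emit:
{"api": "jog_arm", "payload": {
  "rows": [
    [[0, 0, 0], [0, 0, 0]],
    [[0, 0, 0], [0, 0, 0]],
    [[0, 0, 0], [0, 0, 0]],
    [[0, 0, 0.008], [0, 0, 0]],
    [[0, 0, 0.008], [0, 0, 0]],
    [[0, 0, 0.008], [0, 0, 0]]
  ],
  "claw": 0.8
}}

```text
time_s: 37.83
eef_pos: [0.4325, 0.2705, 0.0224]
tool_rot: [3.14, 0.103, -0.002]
ft_force: [-0.2, -0.3, -0.7]
gripper_width: 0.801
grip_force: 0.0
```

Emit:
{"api": "jog_arm", "payload": {
  "rows": [
    [[0, 0, 0], [0, 0, 0]],
    [[0, 0, 0], [0, 0, 0]],
    [[0, 0, 0], [0, 0, 0]],
    [[0, 0, 0], [0, 0, 0]],
    [[0, 0, 0], [0, 0, 0]],
    [[0, 0, 0], [0, 0, 0]]
  ],
  "claw": 0
}}

```text
time_s: 38.58
eef_pos: [0.433, 0.2708, 0.0232]
tool_rot: [-3.139, -0.103, 0.0]
ft_force: [0.8, 0.2, 5.1]
gripper_width: 0.404
grip_force: 61.6
```

```bash
python3 - <<'E'
from h import *
s=grab("side")
bs=blobs(s,(14,150,70),(32,255,255),(235,160,255,185),3); print([(b[0],onz(s,b[1],.026).round(4)) for b in bs])
rows((.4332,.0517,.1,-8.87))
E
```

```text
[(9.0, array([0.5106, 0.2727, 0.026 ]))]
t 38.62 tcp [0.4331 0.2708 0.0232] rot [ 0.  -0.  -3.7] j [ 24.   2. 116.   0.  61. 110.] F [-0.6  0.4  5.4] w 0.407 g 61.7
[[-0.0177, 0.2733, -0.0961], [-0.0003, 0.0001, 0.1401]]
```

Emit:
{"api": "jog_arm", "payload": {
  "rows": [
    [[0, 0, -0.04], [0, 0, 0]],
    [[0, 0, -0.096], [0, 0, 0]],
    [[-0.004, 0.06, -0.096], [0, 0, 0.04]],
    [[-0.008, 0.12, -0.096], [0, 0, 0.08]],
    [[-0.012, 0.18, -0.096], [0, 0, 0.12]],
    [[-0.018, 0.24, -0.096], [0, 0, 0.14]],
    [[-0.018, 0.273, -0.096], [0, 0, 0.14]],
    [[-0.018, 0.273, -0.07], [0, 0, 0.14]],
    [[-0.018, 0.273, -0.045], [0, 0, 0.14]],
    [[-0.018, 0.273, -0.045], [0, 0, 0.14]],
    [[-0.018, 0.273, -0.045], [0, 0, 0.14]]
  ]
}}

```text
time_s: 40.0
eef_pos: [0.4324, 0.0518, 0.0587]
tool_rot: [3.132, -0.242, -0.002]
ft_force: [-0.1, -0.2, 0.1]
gripper_width: 0.407
grip_force: 60.9
```

```bash
python3 - <<'E'
from h import *
s=grab("side");t=grab("top")
bt=blobs(t,(14,110,75),(32,255,255),(240,180,285,260),3); bs=blobs(s,(14,170,80),(32,255,255),(230,180,300,240),3)
d=np.array([np.cos(np.radians(8.87)),-np.sin(np.radians(8.87))]); p=robot.get_obs()["eef_pos"][:2]
for i in bt:
  for j in bs:
    P,e=tri(t,i[1],s,j[1]); v=P[:2]-p; print(i[0],j[0],P.round(4),e.round(4),"ahead",v@d,"side",v@[d[1],-d[0]])
L=.0775; E=np.array([.6296,.0211])-L*d
rows((*(E-.12*d),.035,-8.87),(*E,.035,-8.87))
E
```

```text
10.0 15.5 [0.5098 0.0405 0.058 ] 0.001 ahead 0.07756979055101053 side -0.0006810190547658835
t 40.1 tcp [0.4331 0.0518 0.0595] rot [-0.   0.   8.8] j [ -3. -13. 126.  -0.  67.  96.] F [-0.7  0.4 -1.5] w 0.403 g 60.9
[[0.0017, 0.0001, 0.0306], [0.0, -0.0003, 0.0003]]
[[0.1517, 0.0001, 0.0307], [0.0, -0.0003, 0.0003]]
```

Emit:
{"api": "jog_arm", "payload": {
  "rows": [
    [[0, 0, 0.015], [0, 0, 0]],
    [[0, 0, 0.0305], [0, 0, 0]],
    [[0, 0, 0.0305], [0, 0, 0]],
    [[0.035, 0, 0.0305], [0, 0, 0]],
    [[0.075, 0, 0.0305], [0, 0, 0]],
    [[0.11, 0, 0.0305], [0, 0, 0]],
    [[0.138, 0, 0.0305], [0, 0, 0]],
    [[0.1515, 0, 0.0305], [0, 0, 0]],
    [[0.1515, 0, 0.0305], [0, 0, 0]],
    [[0.1515, 0, 0.0305], [0, 0, 0]],
    [[0.1515, 0, 0.0305], [0, 0, 0]]
  ]
}}

```text
time_s: 41.48
eef_pos: [0.5514, 0.0333, 0.034]
tool_rot: [3.132, -0.242, -0.003]
ft_force: [0.4, -0.4, -0.8]
gripper_width: 0.405
grip_force: 61.0
```

```bash
python3 - <<'E'
from h import *
d=np.array([np.cos(np.radians(8.87)),-np.sin(np.radians(8.87))])
E=np.array([.6296,.0211])-.0776*d
rows((*E,.0335,-8.87))
E
```

```text
t 41.48 tcp [0.5514 0.0333 0.034 ] rot [-0.  -0.1  8.8] j [ -4.   6. 111.  -0.  63.  95.] F [ 0.4 -0.4 -0.8] w 0.405 g 61.0
[[0.0019, -0.0, 0.0006], [0.0001, 0.0011, 0.0003]]
```

Emit:
{"api": "jog_arm", "payload": {
  "rows": [
    [[0.001, 0, 0.001], [0, 0, 0]],
    [[0.001, 0, 0.001], [0, 0, 0]],
    [[0.001, 0, 0.001], [0, 0, 0]]
  ]
}}

```text
time_s: 41.85
eef_pos: [0.5531, 0.0329, 0.0334]
tool_rot: [3.132, -0.243, -0.001]
ft_force: [-0.3, -0.4, -1.3]
gripper_width: 0.402
grip_force: 61.0
```

Emit:
{"api": "jog_arm", "payload": {
  "rows": [
    [[0, 0, 0], [0, 0, 0]],
    [[0, 0, 0], [0, 0, 0]],
    [[0, 0, 0], [0, 0, 0]],
    [[0, 0, 0], [0, 0, 0]],
    [[0, 0, -0.03], [0, 0, 0]],
    [[0, 0, -0.08], [0, 0, 0]],
    [[-0.05, 0, -0.14], [0, 0, 0]],
    [[-0.12, 0, -0.22], [0, 0, 0]],
    [[-0.15, 0, -0.25], [0, 0, 0]],
    [[-0.15, 0, -0.25], [0, 0, 0]],
    [[-0.15, 0, -0.25], [0, 0, 0]]
  ],
  "claw": 1
}}

```text
time_s: 43.22
eef_pos: [0.4346, 0.0514, 0.2331]
tool_rot: [3.132, -0.243, -0.001]
ft_force: [0.6, -0.6, -0.8]
gripper_width: 0.998
grip_force: 0.0
```

```bash
python3 - <<'E'
from h import *
s=grab("side");t=grab("top")
im=np.hstack([cv2.resize(s["color"][160:320,205:365],(400,400),interpolation=cv2.INTER_CUBIC),cv2.resize(t["color"][150:300,260:410],(400,400))]); cv2.imwrite("pics/bed2.png",im[:,:,::-1])
bs=blobs(s,(14,150,60),(32,255,255),(270,205,310,230),2)
for j in bs: print(j[0],j[1],onz(s,j[1],.036))
w=blobs(t,(8,80,125),(25,255,255),(340,180,365,205),4); print([ (i[0],i[1],onz(t,i[1],.11).round(4)) for i in w])
w=blobs(s,(8,80,125),(25,255,255),(290,245,318,268),4); print([ (i[0],i[1],onz(s,i[1],.11).round(4)) for i in w])
rows((.637,-.210,.25,-8.87),(.637,-.210,.077,-8.87))
E
```

```text
4.5 [288.37037037 217.92592593] [0.62929705 0.01690996 0.036     ]
[(37.5, array([351.17777778, 193.62222222]), array([ 0.6357, -0.2098,  0.11  ])), (5.5, array([350.66666667, 182.03030303]), array([ 0.6681, -0.2091,  0.11  ])), (5.5, array([345.66666667, 182.21212121]), array([ 0.6678, -0.1952,  0.11  ]))]
[(58.0, array([301.93678161, 258.97413793]), array([ 0.6351, -0.2149,  0.11  ]))]
t 43.33 tcp [0.4343 0.0513 0.2316] rot [-0.  -0.2  8.9] j [ -3. -24. 117.  -0.  87.  96.] F [-0.9 -0.3 -0.4] w 0.997 g 0.0
[[0.3006, 0.2837, -0.0241], [0.0003, 0.0027, -0.0]]
[[0.3015, 0.2836, 0.1921], [0.0003, 0.0027, -0.0]]
```

View pics/bed2.png

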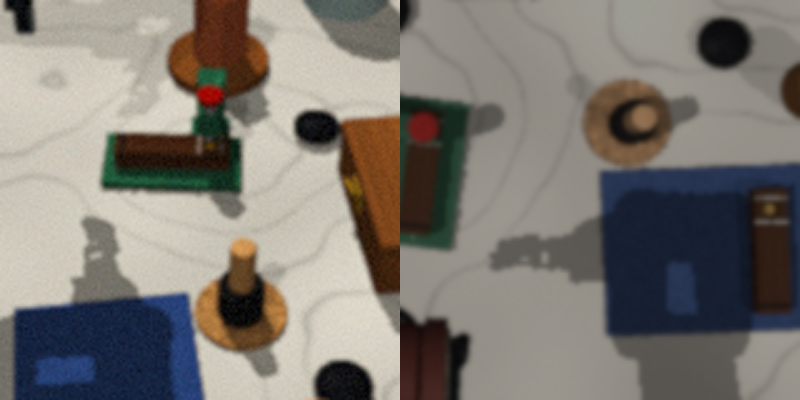

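View: bar two is on the bed with its brass insert under the punch, bar one lies on the right of the mat, and the mallet stands on its pad. Fetching the mallet again.

Emit:
{"api": "jog_arm", "payload": {
  "rows": [
    [[0.3, 0.2835, -0.022], [0, 0, 0]],
    [[0.3, 0.2835, -0.022], [0, 0, 0]],
    [[0.3, 0.2835, -0.022], [0, 0, 0]],
    [[0.3, 0.2835, -0.022], [0, 0, 0]],
    [[0.3, 0.2835, -0.022], [0, 0, 0]],
    [[0.3, 0.2835, -0.022], [0, 0, 0]],
    [[0.3, 0.2835, -0.022], [0, 0, 0]],
    [[0.3, 0.2835, 0.05], [0, 0, 0]],
    [[0.3, 0.2835, 0.12], [0, 0, 0]],
    [[0.3, 0.2835, 0.17], [0, 0, 0]],
    [[0.3, 0.2835, 0.193], [0, 0, 0]],
    [[0.3, 0.2835, 0.193], [0, 0, 0]]
  ]
}}

```text
time_s: 44.82
eef_pos: [0.6357, -0.2086, 0.0773]
tool_rot: [-3.131, 0.242, 0.006]
ft_force: [0.2, -0.5, 0.9]
gripper_width: 1.004
grip_force: 0.0
```

Emit:
{"api": "jog_arm", "payload": {
  "rows": [
    [[0, 0, 0], [0, 0, 0]],
    [[0, 0, 0], [0, 0, 0]],
    [[0, 0, 0], [0, 0, 0]],
    [[0, 0, 0], [0, 0, 0]],
    [[0, 0, 0], [0, 0, 0]],
    [[0, 0, 0], [0, 0, 0]]
  ],
  "claw": 0
}}

```text
time_s: 45.58
eef_pos: [0.6375, -0.2102, 0.0805]
tool_rot: [3.131, -0.243, 0.002]
ft_force: [-1.6, -0.8, 5.5]
gripper_width: 0.315
grip_force: 59.0
```

```bash
python3 - <<'E'
from h import *
rows((.6296,.0211,.25,-8.87),(.6296,.0211,.212,-8.87))
E
```

```text
t 45.58 tcp [ 0.6375 -0.2102  0.0805] rot [-0.1  0.1  8.9] j [-25.  17.  93.  -0.  70.  74.] F [-1.6 -0.8  5.5] w 0.315 g 59.0
[[-0.0541, -0.284, -0.2123], [0.0006, -0.0008, 0.0]]
[[-0.0542, -0.284, -0.1648], [0.0006, -0.0008, 0.0]]
```

Emit:
{"api": "jog_arm", "payload": {
  "rows": [
    [[0, 0, -0.05], [0, 0, 0]],
    [[0, 0, -0.12], [0, 0, 0]],
    [[0, 0, -0.19], [0, 0, 0]],
    [[-0.01, -0.05, -0.214], [0, 0, 0]],
    [[-0.023, -0.115, -0.214], [0, 0, 0]],
    [[-0.035, -0.18, -0.214], [0, 0, 0]],
    [[-0.048, -0.24, -0.214], [0, 0, 0]],
    [[-0.054, -0.284, -0.214], [0, 0, 0]],
    [[-0.054, -0.284, -0.214], [0, 0, 0]],
    [[-0.054, -0.284, -0.19], [0, 0, 0]],
    [[-0.054, -0.284, -0.17], [0, 0, 0]],
    [[-0.054, -0.284, -0.17], [0, 0, 0]]
  ]
}}

```text
time_s: 47.08
eef_pos: [0.6274, 0.0207, 0.2109]
tool_rot: [3.132, -0.245, -0.012]
ft_force: [0.2, -0.2, -3.0]
gripper_width: 0.315
grip_force: 60.0
```

Emit:
{"api": "jog_arm", "payload": {
  "rows": [
    [[0, 0, 0], [0, 0, 0]],
    [[0, 0, 0], [0, 0, 0]]
  ]
}}

```text
time_s: 47.32
eef_pos: [0.6297, 0.0211, 0.2158]
tool_rot: [3.132, -0.243, 0.001]
ft_force: [-0.9, -0.0, -2.7]
gripper_width: 0.311
grip_force: 60.0
```

```bash
python3 - <<'E'
from h import *
rows((.6296,.0211,.192,-8.87),(.6296,.0211,.176,-8.87))
E
```

```text
t 47.33 tcp [0.6297 0.0211 0.2158] rot [-0.   0.   8.9] j [-5.  5. 93. -0. 82. 94.] F [-0.9 -0.  -2.7] w 0.311 g 60.0
[[-0.0001, 0.0001, 0.0298], [0.0, -0.0004, -0.0002]]
[[-0.0001, 0.0001, 0.0498], [0.0, -0.0004, -0.0002]]
```

Emit:
{"api": "jog_arm", "payload": {
  "rows": [
    [[0, 0, 0.02], [0, 0, 0]],
    [[0, 0, 0.03], [0, 0, 0]],
    [[0, 0, 0.04], [0, 0, 0]],
    [[0, 0, 0.05], [0, 0, 0]],
    [[0, 0, 0.06], [0, 0, 0]],
    [[0, 0, 0.06], [0, 0, 0]],
    [[0, 0, 0.06], [0, 0, 0]]
  ]
}}

```text
time_s: 48.2
eef_pos: [0.6316, 0.0213, 0.1756]
tool_rot: [3.132, -0.242, 0.009]
ft_force: [-10.5, 0.6, 26.2]
gripper_width: 0.313
grip_force: 63.1
```

Emit:
{"api": "jog_arm", "payload": {
  "rows": [
    [[0, 0, 0.002], [0, 0, 0]],
    [[0, 0, 0.002], [0, 0, 0]]
  ]
}}

```text
time_s: 48.45
eef_pos: [0.6318, 0.0212, 0.1755]
tool_rot: [3.131, -0.242, 0.01]
ft_force: [-12.6, 0.2, 31.5]
gripper_width: 0.312
grip_force: 63.5
```

Emit:
{"api": "jog_arm", "payload": {
  "rows": [
    [[0, 0, -0.02], [0, 0, 0]],
    [[0, 0, -0.06], [0, 0, 0]],
    [[0, 0, -0.1], [0, 0, 0]],
    [[0, 0, -0.1], [0, 0, 0]],
    [[0, 0, -0.1], [0, 0, 0]]
  ]
}}

```text
time_s: 49.08
eef_pos: [0.6284, 0.0216, 0.2429]
tool_rot: [3.132, -0.243, -0.006]
ft_force: [0.2, 0.2, -3.5]
gripper_width: 0.312
grip_force: 60.4
```

```bash
python3 - <<'E'
from h import *
rows((.637,-.2090,.25,-8.87),(.637,-.2090,.0805,-8.87))
E
```

```text
t 49.08 tcp [0.6284 0.0216 0.2429] rot [-0.  -0.2  8.9] j [-5.  4. 92. -0. 85. 94.] F [ 0.2  0.2 -3.5] w 0.312 g 60.4
[[0.055, 0.2831, -0.0089], [0.0002, 0.0025, 0.0001]]
[[0.0558, 0.2831, 0.2029], [0.0002, 0.0025, 0.0001]]
```

Emit:
{"api": "jog_arm", "payload": {
  "rows": [
    [[0.013, 0.07, 0], [0, 0, 0]],
    [[0.026, 0.14, 0], [0, 0, 0]],
    [[0.04, 0.21, 0], [0, 0, 0]],
    [[0.055, 0.283, 0], [0, 0, 0]],
    [[0.055, 0.283, 0], [0, 0, 0]],
    [[0.055, 0.283, 0.05], [0, 0, 0]],
    [[0.055, 0.283, 0.11], [0, 0, 0]],
    [[0.055, 0.283, 0.16], [0, 0, 0]],
    [[0.055, 0.283, 0.185], [0, 0, 0]],
    [[0.055, 0.283, 0.2], [0, 0, 0]],
    [[0.055, 0.283, 0.2], [0, 0, 0]],
    [[0.055, 0.283, 0.2], [0, 0, 0]]
  ]
}}

```text
time_s: 50.58
eef_pos: [0.639, -0.2094, 0.0874]
tool_rot: [3.131, -0.242, 0.004]
ft_force: [-0.2, -0.8, -2.6]
gripper_width: 0.31
grip_force: 60.9
```

```bash
python3 - <<'E'
from h import *
rows((.637,-.2090,.0805,-8.87))
E
```

```text
t 50.58 tcp [ 0.639  -0.2094  0.0874] rot [-0.1  0.1  8.9] j [-24.  17.  92.  -0.  70.  74.] F [-0.2 -0.8 -2.6] w 0.31 g 60.9
[[-0.0025, -0.0002, 0.0087], [0.0007, -0.0016, 0.0002]]
```

Emit:
{"api": "jog_arm", "payload": {
  "rows": [
    [[0, 0, 0.005], [0, 0, 0]],
    [[0, 0, 0.008], [0, 0, 0]],
    [[0, 0, 0.008], [0, 0, 0]]
  ]
}}

```text
time_s: 50.95
eef_pos: [0.6383, -0.2093, 0.0806]
tool_rot: [3.132, -0.243, 0.001]
ft_force: [-1.9, -0.5, 3.4]
gripper_width: 0.313
grip_force: 61.7
```

Emit:
{"api": "jog_arm", "payload": {
  "rows": [
    [[0, 0, 0], [0, 0, 0]],
    [[0, 0, 0], [0, 0, 0]],
    [[0, 0, 0], [0, 0, 0]],
    [[0, 0, -0.03], [0, 0, 0]],
    [[0, 0, -0.1], [0, 0, 0]],
    [[0, 0, -0.17], [0, 0, 0]],
    [[0, 0, -0.22], [0, 0, 0]],
    [[-0.153, -0.283, -0.22], [0, 0, 0]],
    [[-0.153, -0.283, -0.22], [0, 0, 0]],
    [[-0.153, -0.283, -0.22], [0, 0, 0]],
    [[-0.153, -0.283, -0.22], [0, 0, 0]],
    [[-0.153, -0.283, -0.22], [0, 0, 0]]
  ],
  "claw": 1
}}

```text
time_s: 52.45
eef_pos: [0.5506, 0.0366, 0.2551]
tool_rot: [-3.132, 0.235, 0.001]
ft_force: [-1.4, -0.6, -0.6]
gripper_width: 1.003
grip_force: 0.0
```

Emit:
{"api": "jog_arm", "payload": {
  "rows": [
    [[0, 0, 0], [0, 0, 0]],
    [[0, 0, 0], [0, 0, 0]]
  ]
}}

```text
time_s: 52.7
eef_pos: [0.5522, 0.0323, 0.2549]
tool_rot: [3.132, -0.245, -0.001]
ft_force: [0.2, -0.0, -0.2]
gripper_width: 0.999
grip_force: 0.0
```

```bash
python3 - <<'E'
from h import *
s=grab("side")
w=blobs(s,(8,80,125),(25,255,255),(290,245,318,268),4); print([ (i[0],i[1],onz(s,i[1],.11).round(4)) for i in w])
for a,c,r,_ in blobs(s,(0,80,0),(25,255,85),(240,205,310,235))[:2]: print("bar",a,c,onz(s,c,.03).round(4),r)
rows((.553,.033,.13,-8.87),(.553,.033,.034,-8.87))
E
```

```text
[]
bar 481.0 [272.66320166 220.59078309] [0.5814 0.0164 0.03  ] ((273.5, 220.5), (13.0, 45.0), 90.0)
t 52.75 tcp [0.5522 0.0322 0.2548] rot [-0.  -0.1  9. ] j [ -4.  -7. 101.  -0.  86.  95.] F [-0.3  0.5  0.1] w 1.002 g 0.0
[[0.0009, -0.0012, 0.156], [0.0003, 0.0007, -0.0011]]
[[0.0011, -0.0012, 0.276], [0.0003, 0.0007, -0.0011]]
```

Emit:
{"api": "jog_arm", "payload": {
  "rows": [
    [[0.001, -0.001, 0.07], [0, 0, 0]],
    [[0.001, -0.001, 0.14], [0, 0, 0]],
    [[0.001, -0.001, 0.21], [0, 0, 0]],
    [[0.001, -0.001, 0.255], [0, 0, 0]],
    [[0.001, -0.001, 0.276], [0, 0, 0]],
    [[0.001, -0.001, 0.276], [0, 0, 0]],
    [[0.001, -0.001, 0.276], [0, 0, 0]]
  ]
}}

```text
time_s: 53.62
eef_pos: [0.5543, 0.0338, 0.0362]
tool_rot: [3.132, -0.243, 0.004]
ft_force: [-0.0, -0.3, 0.0]
gripper_width: 1.001
grip_force: 0.0
```

Emit:
{"api": "jog_arm", "payload": {
  "rows": [
    [[0, 0, 0], [0, 0, 0]],
    [[0, 0, 0], [0, 0, 0]],
    [[0, 0, 0], [0, 0, 0]],
    [[0, 0, 0], [0, 0, 0]],
    [[0, 0, 0], [0, 0, 0]],
    [[0, 0, 0], [0, 0, 0]]
  ],
  "claw": 0
}}

```text
time_s: 54.38
eef_pos: [0.5532, 0.0342, 0.0352]
tool_rot: [3.132, -0.242, 0.001]
ft_force: [-0.4, 0.3, 5.8]
gripper_width: 0.402
grip_force: 61.9
```

Emit:
{"api": "jog_arm", "payload": {
  "rows": [
    [[0, 0, -0.0045], [0, 0, 0]],
    [[0, 0, -0.0045], [0, 0, 0]],
    [[-0.04, 0, -0.0045], [0, 0, 0]],
    [[-0.09, 0, -0.0045], [0, 0, 0]],
    [[-0.145, 0, -0.0045], [0, 0, 0]],
    [[-0.155, 0, -0.04], [0, 0, 0]],
    [[-0.155, 0, -0.1], [0, 0, 0]],
    [[-0.155, 0, -0.15], [0, 0, 0]],
    [[-0.155, 0, -0.15], [0, 0, 0]],
    [[-0.155, 0, -0.15], [0, 0, 0]]
  ]
}}

```text
time_s: 55.62
eef_pos: [0.4292, 0.0534, 0.1529]
tool_rot: [3.132, -0.243, -0.005]
ft_force: [-0.5, 0.2, -1.3]
gripper_width: 0.404
grip_force: 61.2
```

```bash
python3 - <<'E'
from h import *
rows((.4595,-.25,.15,.5),(.4595,-.25,.030,.5))
E
```

```text
t 55.62 tcp [0.4292 0.0534 0.1529] rot [-0.  -0.2  8.9] j [ -3. -21. 122.  -0.  78.  96.] F [-0.5  0.2 -1.3] w 0.404 g 61.2
[[0.0959, 0.3689, 0.0035], [0.0001, 0.002, -0.104]]
[[0.0964, 0.3688, 0.1535], [0.0001, 0.002, -0.104]]
```

Emit:
{"api": "jog_arm", "payload": {
  "rows": [
    [[0.016, 0.07, 0], [0, 0, -0.02]],
    [[0.034, 0.14, 0], [0, 0, -0.04]],
    [[0.052, 0.21, 0], [0, 0, -0.06]],
    [[0.07, 0.28, 0], [0, 0, -0.08]],
    [[0.085, 0.33, 0], [0, 0, -0.104]],
    [[0.096, 0.369, 0], [0, 0, -0.104]],
    [[0.096, 0.369, 0], [0, 0, -0.104]],
    [[0.096, 0.369, 0.06], [0, 0, -0.104]],
    [[0.096, 0.369, 0.12], [0, 0, -0.104]],
    [[0.096, 0.369, 0.148], [0, 0, -0.104]],
    [[0.096, 0.369, 0.148], [0, 0, -0.104]],
    [[0.096, 0.369, 0.148], [0, 0, -0.104]]
  ]
}}

```text
time_s: 57.12
eef_pos: [0.4604, -0.2497, 0.036]
tool_rot: [-3.141, -0.015, 0.002]
ft_force: [1.4, -0.1, -0.4]
gripper_width: 0.401
grip_force: 61.9
```

```bash
python3 - <<'E'
from h import *
rows((.4595,-.25,.030,.5))
E
```

```text
t 57.12 tcp [ 0.4604 -0.2497  0.036 ] rot [ 0.  -0.1 -0.5] j [-37.   3. 114.  -0.  63.  53.] F [ 1.4 -0.1 -0.4] w 0.401 g 61.9
[[-0.0011, 0.0004, 0.0075], [-0.0001, 0.0008, 0.0004]]
```

Emit:
{"api": "jog_arm", "payload": {
  "rows": [
    [[0, 0, 0.004], [0, 0, 0]],
    [[0, 0, 0.0075], [0, 0, 0]],
    [[0, 0, 0.0075], [0, 0, 0]]
  ]
}}

```text
time_s: 57.5
eef_pos: [0.4603, -0.2501, 0.0299]
tool_rot: [-3.142, -0.014, 0.002]
ft_force: [-0.3, 0.3, -0.8]
gripper_width: 0.407
grip_force: 61.9
```

Emit:
{"api": "jog_arm", "payload": {
  "rows": [
    [[0, 0, 0], [0, 0, 0]],
    [[0, 0, 0], [0, 0, 0]],
    [[0, 0, 0], [0, 0, 0]],
    [[0, 0, 0], [0, 0, 0]],
    [[0, 0, -0.04], [0, 0, 0]],
    [[0, 0, -0.1], [0, 0, 0]],
    [[0, 0, -0.17], [0, 0, 0]],
    [[0, 0, -0.24], [0, 0, 0]],
    [[0, 0, -0.28], [0, 0, 0]],
    [[0, 0, -0.28], [0, 0, 0]]
  ],
  "claw": 1
}}

```text
time_s: 58.75
eef_pos: [0.462, -0.2512, 0.2578]
tool_rot: [3.137, 0.014, 0.008]
ft_force: [-0.4, -0.4, 0.2]
gripper_width: 1.0
grip_force: 0.0
```

Emit:
{"api": "jog_arm", "payload": {
  "rows": [
    [[-0.06, -0.3, 0], [0, 0, 0]],
    [[-0.06, -0.3, 0], [0, 0, 0]],
    [[-0.06, -0.3, 0], [0, 0, 0]],
    [[-0.06, -0.3, 0], [0, 0, 0]],
    [[-0.06, -0.3, 0], [0, 0, 0]],
    [[-0.06, -0.3, 0], [0, 0, 0]]
  ]
}}

```text
time_s: 59.5
eef_pos: [0.4101, -0.0106, 0.2525]
tool_rot: [3.141, 0.015, -0.005]
ft_force: [0.5, 0.7, -0.2]
gripper_width: 1.001
grip_force: 0.0
```

```bash
python3 - <<'E'
from h import *
s=grab("side");t=grab("top")
im=np.vstack([np.hstack([cv2.resize(s["color"][130:350,195:360],(400,533)),cv2.resize(t["color"][130:290,170:430],(400,246)).repeat(1,0) if 0 else np.vstack([cv2.resize(t["color"][130:290,170:430],(400,246)),np.zeros((287,400,3),np.uint8)])])])
cv2.imwrite("pics/final.png",im[:,:,::-1])
for a,c,r,_ in blobs(t,(0,60,0),(25,255,75),(335,215,420,275))[:4]: print("mat bar",a,onz(t,c,.03).round(4),[onz(t,p,.03)[:2].round(4).tolist() for p in cv2.boxPoints(r)])
r1=blobs(t,(0,150,70),(5,255,255),(255,185,285,212),4); r2=blobs(s,(0,180,70),(5,255,255),(275,190,300,210),4)
print("punch",tri(t,r1[0][1],s,r2[0][1]))
w=blobs(t,(8,80,125),(25,255,255),(343,185,362,201),4); print([ (i[0],i[1],onz(t,i[1],.11).round(4)) for i in w])
rows()
E
```

```text
mat bar 488.0 [ 0.4877 -0.3593  0.03  ] [[0.5574, -0.3407], [0.5578, -0.3779], [0.4237, -0.378], [0.4232, -0.341]]
mat bar 476.5 [ 0.4923 -0.2481  0.03  ] [[0.5594, -0.2298], [0.5599, -0.2657], [0.4256, -0.2665], [0.425, -0.2307]]
punch (array([0.62999115, 0.02126557, 0.11196118]), np.float64(0.0004322549919184482))
[(37.5, array([350.62222222, 194.17777778]), array([ 0.6342, -0.2082,  0.11  ]))]
t 59.6 tcp [ 0.4104 -0.0115  0.253 ] rot [ 0.  -0.1 -0.4] j [-12. -29. 119.  -0.  90.  78.] F [-1.  -1.1 -0. ] w 0.999 g 0.0
```

View pics/final.png

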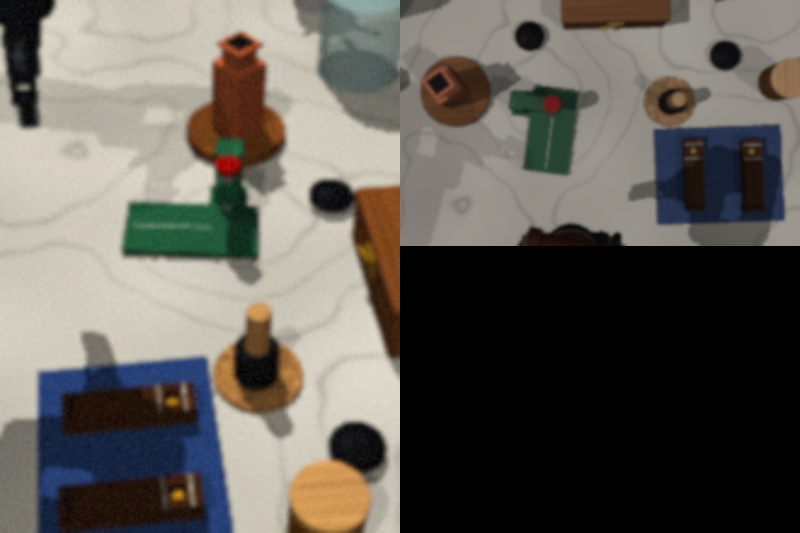

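The final view shows both bars flat side by side on the mat, the mallet on its pad, the vase upright on the base and the punch back up. Handing in.

```bash
python3 -c "
from workcell import robot
print(robot.job_done())"
```

```text
the job is handed in; nothing more can be done
None
```

I handed the job in at about 60 s (no verdict came back): the vase is upright on its base, both bars (only two were present) were struck to the punch's stop and lie flat side by side on the mat, and the mallet is on its pad.

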